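# Clear the charging corner before breakfast

### The arm

A 6-joint arm with a two-finger parallel gripper is mounted at the origin on the work surface. World frame = base frame: x ahead of the robot, y to its left, z up, the work surface at z = 0. Lengths are in m, angles in rad, forces in N, time in s.
With the tool pointing down it reaches from about 0.225 to 0.875 m from the base axis. Payload 3.4 kg.
Tool frame: the origin (TCP) lies at the very end of the fingers, on their centre line; the grasp point (between the pads) lies behind it (manip.tcp_to_grasp is the z of the grasp point in the tool frame, in m); z points along the fingers, y is the direction in which the jaws open and shut (so a half turn about z gives the same grasp; the last joint's range is limited). The gripper opens to 85 mm and grips with 20 to 120 N. Pads are 22 mm wide; open, the fingers measure 114 mm over their backs; the gripper's body (76 mm by 85 mm) begins 54 mm behind the grasp point. The pads swing forward as they close: fully open they stand 13 mm farther back than shut.
Start: joints at [1.097, 0.276, 1.505, -0, 1.361, -0.121], TCP at [0.199, 0.54, 0.2] pointing down, gripper open.
Joint ranges: [-2.89, 2.89], [-0.75, 2.08], [0.22, 2.7], [-1.18, 4.32], [0.11, 2.71], [-2.7, 2.7]. Speed limits (rad/s): [2.57, 2.57, 3.14, 3.14, 3.14, 3.14].

### API

Orientations are given as a unit quaternion [w, x, y, z].
In Python, from rig import manip, eyes gives the robot as it stands.
- The arm moves only by the tool servo_tool, never from a script. Its argument "increments" is a list of rows, each an object with "slide": the shift along the tool's x, y, z in m, a list of three; "spin": the turn about the tool's z in degrees. A call has 1 to 8 rows; each row shifts and turns the commanded pose from where the row before left it, along the tool's axes as they then stand; what a row does not reach is not made up. A row lasts 1/10 s, in which the tool goes at most 50 mm and 8.59 degrees, less where a joint would pass 70% of its speed; a pose out of reach is approached as far as the arm can. A call is refused whole if a number of a shift passes 0.05 or a number of a turn 8.59, either way. A call with a gripper value outside its range is refused whole. "hand" is the opening, from 0 (shut) to 1 (fully open), set as the call begins (left out, the last holds). The fingers move at their own pace and stop on an object; "newtons" is the grip in N (left out, the last holds). Time passes only in rows, so rows that do not move let the fingers close. It gives the time, the measured TCP pose, the force and the opening at its end, in the units of the state.
- manip.get_state(): the state, without advancing time (a new reading comes with each control period).
- eyes.get_image(name): name is "scene" or "top"; returns the picture (384x512x3 uint8, blue, green, red); there is no depth.
- eyes.calibration(name): a dict with "fx", "fy", "cx", "cy" (pixels), "rvec" (rotation vector, rad) and "tvec" (3), from world to camera coordinates, as OpenCV has them. Camera axes: x right, y down, z forward; pixel columns grow to the right and rows downward; lengths in m; the calibration is good to about 2 mm. A picture is of the moment at which its call begins. calibration takes no time and is no camera call.
- manip.sign_off(): hands the job in, once; it reports no verdict.
The state is a dict: "clock": time; "qpos": joint angles; "qd": joint speeds; "effort": joint torques, N m; "position": TCP position; "ee_rot": TCP orientation; "contact_force": force on the tool from outside, world axes, zero at the start; "moment": the same for the moment, N m; "width": finger opening in m.
Only numpy, scipy, OpenCV 4.12 (cv2) and the standard library are available. Lean on these libraries where they do the work, as an engineer would, in place of code of your own. Each camera call takes 0.05 s, during which the arm holds its last target.

### The job

Switch the power bar off at its toggle while all the chargers are still plugged in, then draw the wooden tray by its handle right out from under the spice riser, clear of its mouth. Pull every charger out of its socket and put them all, together with the spare charger lying on the table, into the tray. Then slide the tray back under the riser until it meets the stop, leaving the bowl, the tumbler and the juice bottle standing where they are.

Things in the scene. Friction and masses are not known exactly. Their poses are not given: they have to be found in the camera images.
- bar: white power bar, fixed, 80 x 240 mm, 40 mm high. Origin: centre of its underside; y runs along it. Four sockets open to the top at y = -85.5, -28.5, 28.5 and 85.5 mm, x = 0, 17 x 33 mm, 32 mm deep. The toggle switch's block (70 x 50 mm, 25 mm high) is joined to its -y end, centred at x = 0, y = -147 mm
- switch (a joint): toggle lever of the power bar, rad: 0 leans to the bar's -x (on), 1.0 leans to the bar's +x (off); turns about the bar's y axis, pivot 22 mm above the table at bar x = 0, y = -147 mm. Starts on (0 to 0.1), moves with about 1.5 N and stays where it is left
- switch_tip (a point): centre of the black ball, 26 mm across, at the end of the toggle lever, 50 mm from the pivot; about 66 mm above the table at both ends of its swing, and 24 mm to either side of the pivot
- charger1: plug-in charger, may be absent: block 30 x 42 x 44 mm (x, y, z), 70 g. Origin: centre of the block's underside, which sits on the bar's top; z points out of the block's top. Plug below it: neck 14 x 30 mm, 17 mm long, then two pins, 29 mm in all. Starts in one of the four sockets, its x across the bar; sprung clips hold it: a straight pull of 5 to 10 N along z frees it after 6 to 10 mm
- charger2: plug-in charger, may be absent: block 28 x 36 x 50 mm (x, y, z), 70 g. Origin: centre of the block's underside, which sits on the bar's top; z points out of the block's top. Plug below it: neck 14 x 30 mm, 17 mm long, then two pins, 29 mm in all. Starts in one of the four sockets, its x across the bar; sprung clips hold it: a straight pull of 5 to 10 N along z frees it after 6 to 10 mm
- charger3: plug-in charger, may be absent: block 34 x 44 x 40 mm (x, y, z), 70 g. Origin: centre of the block's underside, which sits on the bar's top; z points out of the block's top. Plug below it: neck 14 x 30 mm, 17 mm long, then two pins, 29 mm in all. Starts in one of the four sockets, its x across the bar; sprung clips hold it: a straight pull of 5 to 10 N along z frees it after 6 to 10 mm
- charger4: plug-in charger, may be absent: block 30 x 38 x 46 mm (x, y, z), 70 g. Origin: centre of the block's underside, which sits on the bar's top; z points out of the block's top. Plug below it: neck 14 x 30 mm, 17 mm long, then two pins, 29 mm in all. Starts in one of the four sockets, its x across the bar; sprung clips hold it: a straight pull of 5 to 10 N along z frees it after 6 to 10 mm
- spare: spare plug-in charger that lies on the table, 70 g, never plugged in: block 44 x 40 x 28 mm (x, y, z); origin at the centre of the block's 44 x 40 mm underside. Its plug (neck 14 mm thick, 30 mm wide, then pins, 29 mm in all, 14 mm up) sticks out of the block's +x face
- tray: loose open wooden tray, 180 x 240 mm (x, y), walls 30 mm high, 5 mm thick, floor 5 mm, 450 g. Origin: centre of its underside. Upright handle fin on its -x side: 12 mm thick (y), from x = -88 to -158 mm, z = 2 to 38 mm. Starts under the riser, handle out
- tray_grip (a point): point to grip on the tray's handle fin: tray x = -138 mm, y = 0, 22 mm above the tray's underside
- riser: wooden spice riser, fixed, a tunnel for the tray: 210 mm deep (x), 264 mm wide inside, sides 14 mm thick, top board 115 to 131 mm up, jars on it. Origin: on the table, middle of the mouth's front edge; x points into the tunnel. A stop bar 30 mm high has its near face at x = 165 mm: the tray is home with its origin at x = 75 mm, its front wall then 15 mm out of the mouth
- bowl: white breakfast bowl, 120 mm across, 70 mm high; leave alone. Origin: centre of its underside
- tumbler: glass tumbler, 64 mm across, 110 mm high; leave alone. Origin: centre of its underside
- juice: juice bottle, 68 mm across, 200 mm high; leave alone. Origin: centre of its underside
Things that resemble listed ones, but are neither listed nor needed, are in the scene too. Leave any green, pink or purple look-alike of the charger3 alone.

How it is judged:
By the outcome, as a careful person would: the job done as asked, in the order asked, and still so for the second after the job is handed in, with the robot touching nothing.
Of charger1, charger2, charger3, charger4 only 2 to 3 are there at a start; the rules pass over those that are not, and their reading is None.
At some moment in a run one of spare may be knocked a few centimetres aside while the robot is not near it.
Once in a run the grip may slacken for a moment while it holds something.
It also fails if it takes over 208 s, if anything falls off the work surface, if the arm or the gripper's body presses on something with over 40 N, if the wrist force passes 120 N, or if a joint passes its speed limit or range.

## Working session

There is one attempt and no reset: what is moved stays moved. The work goes in short steps, Python scripts to look and compute and a tool call to move; the robot and the scene stay as the last step left them, time stands still between calls to the robot, and variables do not carry over. Pictures are saved under pics/ and viewed, and the job is handed in when it is done.

Besides the shell and the picture viewer there is one more tool, called after "Emit:" as a command line: name --argument value ..., lists and objects as JSON in quotes. servo_tool: Moves the arm, as the interface text tells. Its arguments: {"type":"object","properties":{"increments":{"type":"array","items":{"type":"object","properties":{"slide":{"type":"array","items":{"type":"number"}},"spin":{"type":"number"}}}},"hand":{"type":"number"},"newtons":{"type":"number"}},"required":["increments"]}

```bash
ls; mkdir -p pics
cat > h.py <<'E'
import numpy as np, cv2
from rig import manip, eyes
def cal(n):
    c=eyes.calibration(n); K=np.array([[c['fx'],0,c['cx']],[0,c['fy'],c['cy']],[0,0,1.]])
    R=cv2.Rodrigues(np.array(c['rvec'],float))[0]; return K,R,np.array(c['tvec'],float).reshape(3)
def ray(n,u,v):
    K,R,t=cal(n); d=R.T@np.linalg.solve(K,np.array([u,v,1.])); return -R.T@t,d
def onz(n,u,v,z):
    o,d=ray(n,u,v); return o+d*(z-o[2])/d[2]
def proj(n,p):
    K,R,t=cal(n); q=K@(R@np.asarray(p,float)+t); return q[:2]/q[2]
def tri(u1,v1,u2,v2,a='scene',b='top'):
    o1,d1=ray(a,u1,v1);o2,d2=ray(b,u2,v2)
    d1/=np.linalg.norm(d1);d2/=np.linalg.norm(d2)
    s=np.linalg.lstsq(np.c_[d1,-d2],o2-o1,rcond=None)[0]
    p,q=o1+s[0]*d1,o2+s[1]*d2; return (p+q)/2,np.linalg.norm(p-q)
E
python3 - <<'E'
from h import *
for n in('scene','top'):
    im=eyes.get_image(n); cv2.imwrite(f'pics/{n}0.png',im); cv2.imwrite(f'pics/{n}0b.png',cv2.resize(im,(800,600),interpolation=cv2.INTER_CUBIC))
    K,R,t=cal(n); print(n,K[0,0],-R.T@t,R[2])
print(manip.get_state(),manip.tcp_to_grasp)
E
```

```text
pics
scene 454.03746521968515 [1.17503746 0.94324567 1.01963362] [-0.36714825 -0.67222366 -0.64289775]
top 373.43490754230453 [ 0.39685788 -0.08941072  1.22758188] [ 0.17292568  0.00255227 -0.98493157]
{'clock': 0.1, 'qpos': array([ 1.09699261e+00,  2.76549289e-01,  1.50597797e+00,  8.49682483e-07,
        1.36070854e+00, -1.21044677e-01]), 'qd': array([-0.000955  , -0.00139412, -0.00350812,  0.00045255,  0.00107519,
       -0.00074014]), 'effort': array([ 4.13842827e-04, -4.17700338e+01, -2.46402258e+01, -1.67766902e-04,
        5.95004938e-03, -1.88386889e-05]), 'position': array([0.19845132, 0.53912769, 0.19962764]), 'ee_rot': array([-2.41165622e-04,  1.75466451e-01,  9.84485068e-01, -7.85378089e-04]), 'contact_force': array([-0.41268028, -0.57033952, -0.87626434]), 'moment': array([-0.01903081, -0.00175466, -0.08631556]), 'width': 0.08568506564133775} -0.0187
```

View pics/scene0b.png

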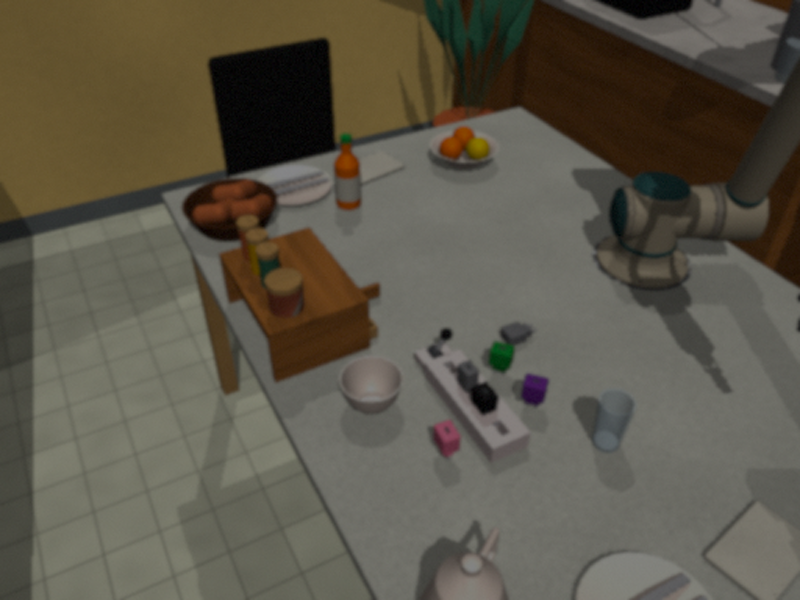

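View pics/top0b.png

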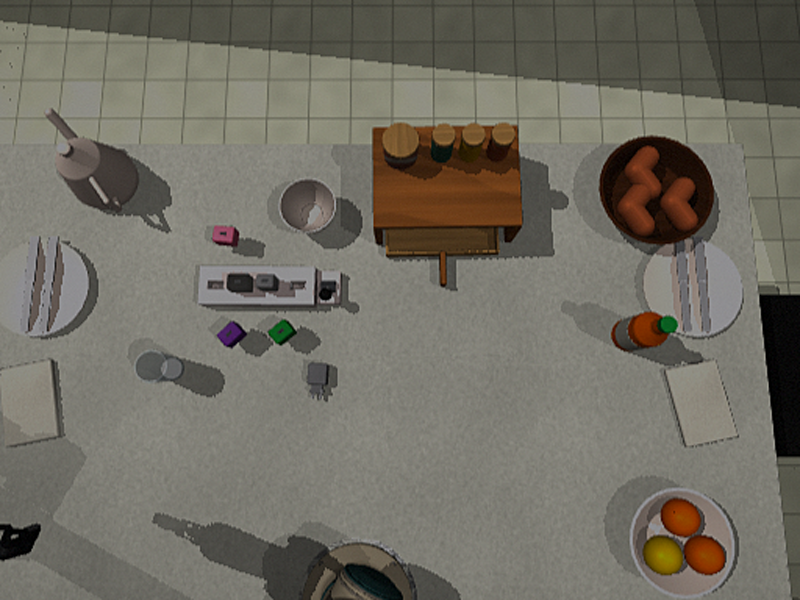

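The top view has world +x up and +y left. In 800x600 pixels: the bar is at (258,287), with a black charger at (240,283), a grey one at (267,283) and the switch at (328,290). The grey spare is at (318,374), and the tray handle at (443,268). The pink, green and purple look-alikes are at (225,235), (281,331) and (231,334). Next I'll enlarge a crop.

Run:
```python
from h import *
t=cv2.imread('pics/top0.png'); s=cv2.imread('pics/scene0.png')
a=cv2.resize(t[140:265,118:300],(800,549),interpolation=cv2.INTER_CUBIC); cv2.imwrite('pics/ct.png',np.clip(a*1.5,0,255))
b=cv2.resize(s[200:300,250:360],(660,600),interpolation=cv2.INTER_CUBIC); cv2.imwrite('pics/cs.png',np.clip(b*1.3,0,255))
c=cv2.resize(t[70:195,225:345],(576,600),interpolation=cv2.INTER_CUBIC); cv2.imwrite('pics/ctr.png',np.clip(c*1.5,0,255))
```

```text
[ WARN:0@0.765] global loadsave.cpp:1063 imwrite_ Unsupported depth image for selected encoder is fallbacked to CV_8U.
```

View pics/ct.png

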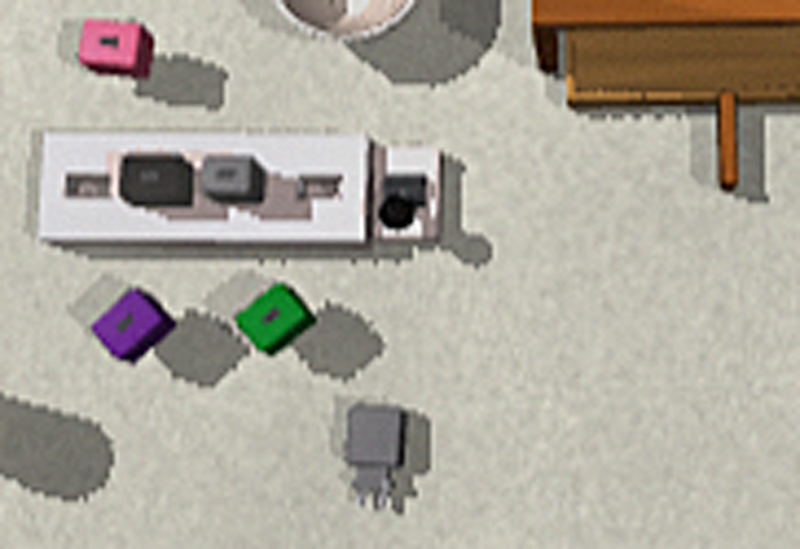

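View pics/cs.png

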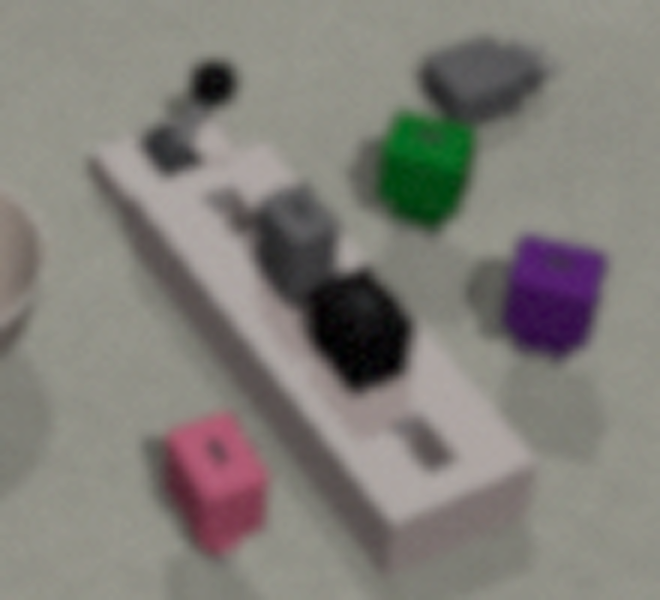

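View pics/ctr.png

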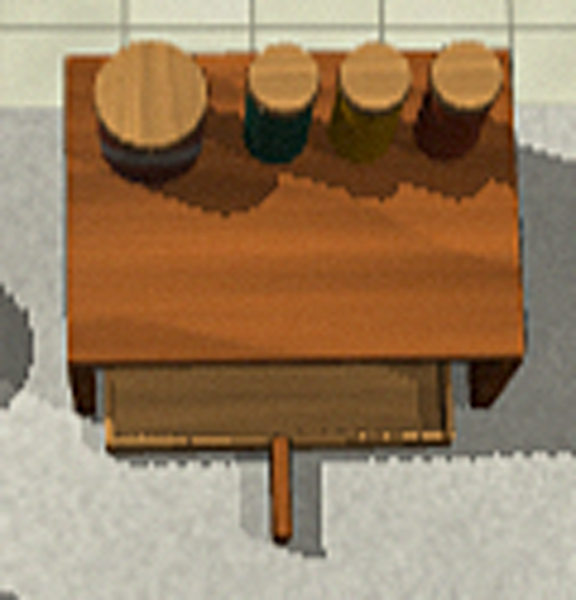

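Run:
```python
from h import *
np.set_printoptions(precision=4,suppress=True)
f=lambda x,y:(118+(x+.5)*182/800-.5,140+(y+.5)*125/549-.5)
def p(l,x,y,z): print(l,onz('top',*f(x,y),z)[:2])
for q in [(41,132),(368,134),(366,240),(40,240)]: p('bar',*q,.04)
for q in [(88,186),(322,186)]: p('emptysock',*q,.04)
p('ball',398,210,.066)
for q in [(120,154),(190,156),(193,206),(122,203)]: p('black top',*q,.08)
for q in [(203,155),(263,157),(264,201),(204,198)]: p('grey top',*q,.088)
for q in [(350,403),(405,404),(404,464),(348,462)]: p('spare',*q,.028)
for q in [(375,505)]: p('spare pin',*q,.014)
for q in [(80,24),(150,24),(150,75),(82,70)]: p('pink top',*q,.04)
for q in [(235,320),(285,285),(315,320),(270,355)]: p('green top',*q,.04)
for q in [(133,290),(175,325),(130,360),(92,325)]: p('purple',*q,.04)
g=lambda x,y:(225+(x+.5)*120/576-.5,70+(y+.5)*125/600-.5)
def r(l,x,y,z): print(l,onz('top',*g(x,y),z)[:2])
r('fin tip',282,541,.038); r('fin base',280,437,.038)
r('tray fl',108,446,.03); r('tray fr',452,440,.03)
r('riser fl',67,358,.131);r('riser fr',522,356,.131)
r('riser bl',66,57,.131);r('riser br',516,50,.131)
k=lambda x,y:(x*.64,y*.64)
for l,x,y,z in [('bowl',308,206,.07),('tumbler',150,366,.11),('tumblerbase',173,368,0),('juice',668,324,.2),('juice base',630,335,.03)]: print(l,onz('top',*k(x,y),z)[:2])
# scene tri
s=lambda x,y:(250+(x+.5)/6-.5,200+(y+.5)/6-.5)
print('ball',tri(*s(214,82),*f(398,210)))
print('black topc',tri(*s(365,285),*f(155,180)))
```

```text
bar [0.6584 0.3356]
bar [0.6572 0.0933]
bar [0.5778 0.0926]
bar [0.5774 0.3314]
emptysock [0.6177 0.2985]
emptysock [0.618  0.1261]
ball [0.5957 0.0662]
black top [0.6336 0.2639]
black top [0.6322 0.2138]
black top [0.5959 0.21  ]
black top [0.598  0.2605]
grey top [0.6313 0.2025]
grey top [0.6299 0.1599]
grey top [0.5982 0.158 ]
grey top [0.6003 0.2004]
spare [0.4597 0.1027]
spare [0.459  0.0627]
spare [0.4159 0.0625]
spare [0.4173 0.1029]
spare pin [0.3867 0.0846]
pink top [0.7413 0.3115]
pink top [0.7414 0.259 ]
pink top [0.702 0.257]
pink top [0.7058 0.308 ]
green top [0.5189 0.1861]
green top [0.5445 0.1507]
green top [0.519 0.128]
green top [0.4935 0.1597]
purple [0.5407 0.2613]
purple [0.5152 0.2295]
purple [0.4897 0.2608]
purple [0.5151 0.2897]
fin tip [ 0.6176 -0.1733]
fin base [ 0.6897 -0.1727]
tray fl [ 0.6852 -0.0552]
tray fr [ 0.6897 -0.2912]
riser fl [ 0.7181 -0.0318]
riser fr [ 0.7197 -0.32  ]
riser bl [ 0.9217 -0.0291]
riser br [ 0.9268 -0.3231]
bowl [0.7771 0.1057]
tumbler [0.4464 0.3905]
tumblerbase [0.4472 0.3894]
juice [ 0.5177 -0.5594]
juice base [ 0.5148 -0.5574]
ball (array([0.5943, 0.0674, 0.0652]), np.float64(0.0037050987026648807))
black topc (array([0.6138, 0.2379, 0.0816]), np.float64(0.0014334008830586772))
```

Emit:
servo_tool --increments '[{"slide":[0,0,0],"spin":-7},{"slide":[0,0,0],"spin":-7},{"slide":[0,0,0],"spin":-6.2},{"slide":[-0.035,-0.047,0],"spin":0},{"slide":[-0.035,-0.047,0],"spin":0},{"slide":[-0.035,-0.047,0],"spin":0},{"slide":[-0.035,-0.047,0],"spin":0},{"slide":[-0.035,-0.047,0],"spin":0}]' --hand 0 --newtons 40

```text
clock: 0.9
position: [0.3485, 0.3373, 0.2001]
ee_rot: [-0.0, -0.0, 1.0, -0.0]
contact_force: [0.7, 0.1, -0.6]
width: -0.0001
```

Emit:
servo_tool --increments '[{"slide":[-0.035,-0.047,0],"spin":0},{"slide":[-0.035,-0.047,0],"spin":0},{"slide":[-0.035,-0.047,0],"spin":0},{"slide":[-0.035,-0.047,0],"spin":0},{"slide":[-0.03,-0.045,0],"spin":0},{"slide":[0,0,0],"spin":0},{"slide":[0,0,0],"spin":0}]'

```text
clock: 1.6
position: [0.4951, 0.136, 0.1998]
ee_rot: [-0.001, 0.002, 1.0, 0.0]
contact_force: [0.4, 0.0, 0.5]
width: -0.0003
```

Emit:
servo_tool --increments '[{"slide":[-0.025,-0.035,0.0]},{"slide":[-0.025,-0.035,0.0]},{"slide":[0,0,0.045]},{"slide":[0,0,0.045]},{"slide":[0,0,0.04]},{"slide":[0,0,0.015]},{"slide":[0,0,0]},{"slide":[0,0,0]}]'

```text
$.increments[0]: bad value
```

Rows need an explicit spin.

Emit:
servo_tool --increments '[{"slide":[-0.025,-0.035,0.0],"spin":0},{"slide":[-0.025,-0.035,0.0],"spin":0},{"slide":[0,0,0.045],"spin":0},{"slide":[0,0,0.045],"spin":0},{"slide":[0,0,0.04],"spin":0},{"slide":[0,0,0.015],"spin":0},{"slide":[0,0,0],"spin":0},{"slide":[0,0,0],"spin":0}]'

```text
clock: 2.4
position: [0.545, 0.0683, 0.0558]
ee_rot: [0.0, -0.001, 1.0, 0.0]
contact_force: [0.2, 0.0, -0.7]
width: -0.0002
```

Emit:
servo_tool --increments '[{"slide":[-0.015,-0.002,0],"spin":0},{"slide":[-0.01,0,0],"spin":0},{"slide":[-0.01,0,0],"spin":0},{"slide":[-0.01,0,0],"spin":0},{"slide":[-0.008,0,0],"spin":0},{"slide":[-0.008,0,0],"spin":0},{"slide":[-0.005,0,0],"spin":0},{"slide":[0,0,0],"spin":0}]'

```text
clock: 3.2
position: [0.6118, 0.0649, 0.0552]
ee_rot: [0.0, 0.0, 1.0, 0.0]
contact_force: [-0.3, 0.0, -0.6]
width: 0.0
```

Run:
```python
from h import *
s=eyes.get_image('scene');t=eyes.get_image('top')
b=cv2.resize(s[190:300,250:370],(600,550),interpolation=cv2.INTER_CUBIC); cv2.imwrite('pics/sw1.png',b)
```

```text
(no output)
```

View pics/sw1.png

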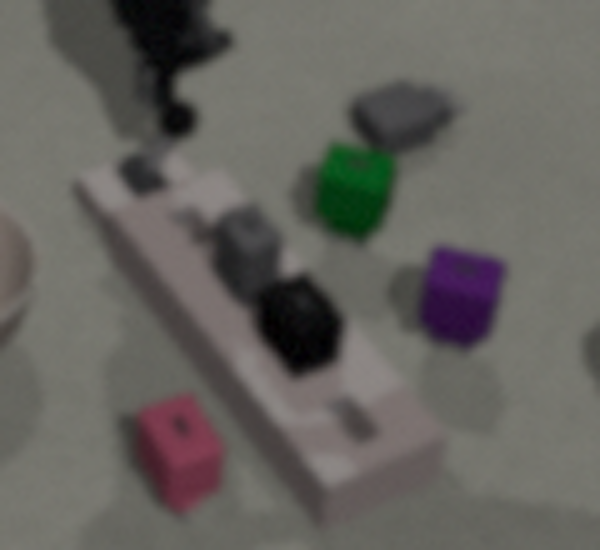

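Run:
```python
from h import *
p=manip.get_state()['position']; print(p)
for n in('scene','top'): print(proj(n,p),proj(n,p+[0,0,.02]),proj(n,[.595,.0655,.066]),proj(n,[.642,.0655,.066]))
t=eyes.get_image('top');s=eyes.get_image('scene')
cv2.imwrite('pics/t2.png',np.clip(cv2.resize(t[140:240,118:258],(784,560),interpolation=cv2.INTER_CUBIC).astype(float)*1.4,0,255).astype('uint8'))
cv2.imwrite('pics/s2.png',np.clip(cv2.resize(s[170:250,250:330],(600,600),interpolation=cv2.INTER_CUBIC).astype(float)*1.8,0,255).astype('uint8'))
```

```text
[0.61068837 0.06497646 0.05516363]
[279.60507392 216.7344394 ] [279.86736101 211.98857271] [284.16445925 212.68475075] [271.07963599 217.48680204]
[209.09372219 183.35971745] [208.28266902 182.21564515] [208.37305171 187.63246009] [208.72839716 173.05524971]
```

View pics/t2.png

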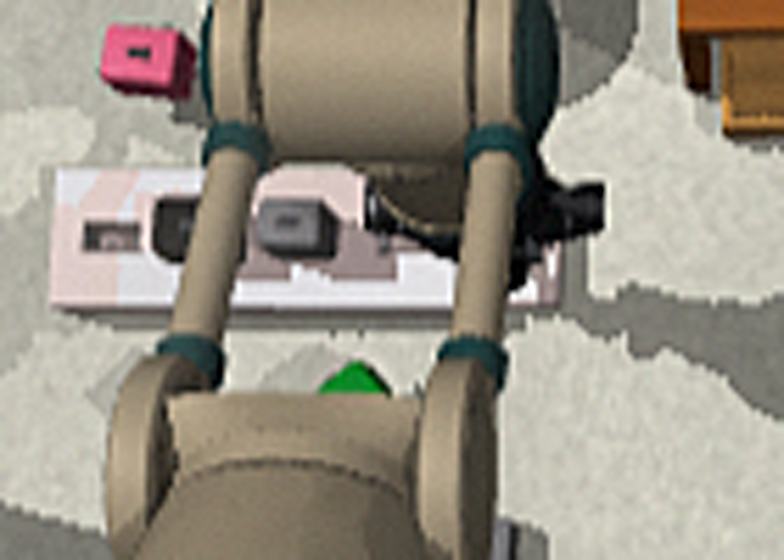

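View pics/s2.png

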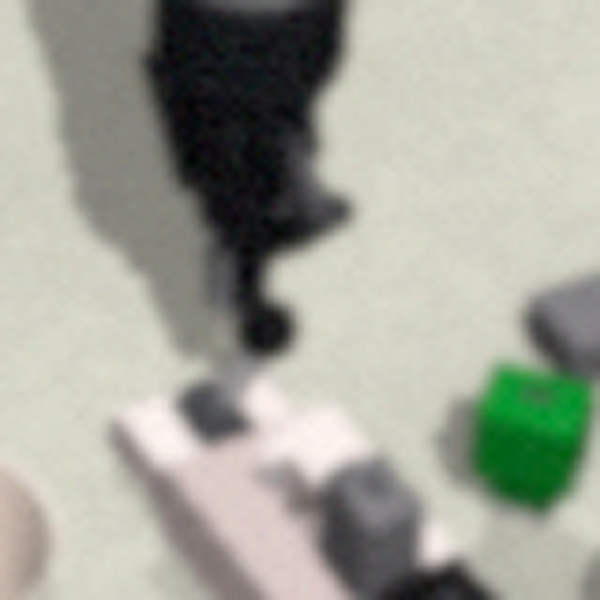

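Run:
```python
from h import *
s=eyes.get_image('scene'); p=manip.get_state()['position']; print(p)
P=[p+[0,0,h] for h in(0,.03,.06,.1)]+[p+[0,.05,.065],p+[0,-.05,.065]]
Q=[[.595,.0655,.066],[.618,.0655,.072],[.642,.0655,.066],[.618,.0655,.022]]
k=7.5;o=np.array([240,150])
im=np.clip(cv2.resize(s[150:230,240:330],None,fx=k,fy=k,interpolation=cv2.INTER_CUBIC).astype(float)*1.8,0,255).astype('uint8')
for l,c in((P,(0,0,255)),(Q,(255,0,0))):
  for x in l:
    a=((proj('scene',x)-o+.5)*k).astype(int); cv2.circle(im,tuple(map(int,a)),4,c,-1)
cv2.imwrite('pics/s3.png',im)
```

```text
[0.61056716 0.06500995 0.05534269]
```

View pics/s3.png

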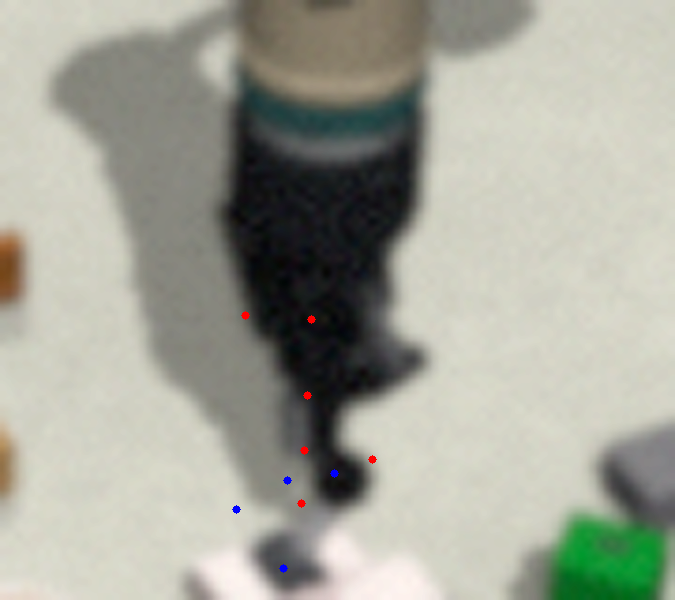

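Run:
```python
from h import *
print(tri(294.8,197.5,184.5,176.1))
print(onz('top',224.7,174.3,.13),onz('top',184.5,176.1,.13))
t=eyes.get_image('top'); p=manip.get_state()['position']
k=9;o=np.array([170,150])
im=np.clip(cv2.resize(t[150:205,170:250],None,fx=k,fy=k,interpolation=cv2.INTER_CUBIC).astype(float)*2.5,0,255).astype('uint8')
for h in(0,.03,.06): 
    a=((proj('top',p+[0,0,h])-o+.5)*k).astype(int); cv2.circle(im,tuple(map(int,a)),4,(0,0,255),-1)
cv2.imwrite('pics/t3.png',im)
```

```text
(array([0.60571619, 0.12301812, 0.17663567]), np.float64(0.009719290239505787))
[0.62473816 0.00892761 0.13      ] [0.61907401 0.12943128 0.13      ]
```

View pics/t3.png

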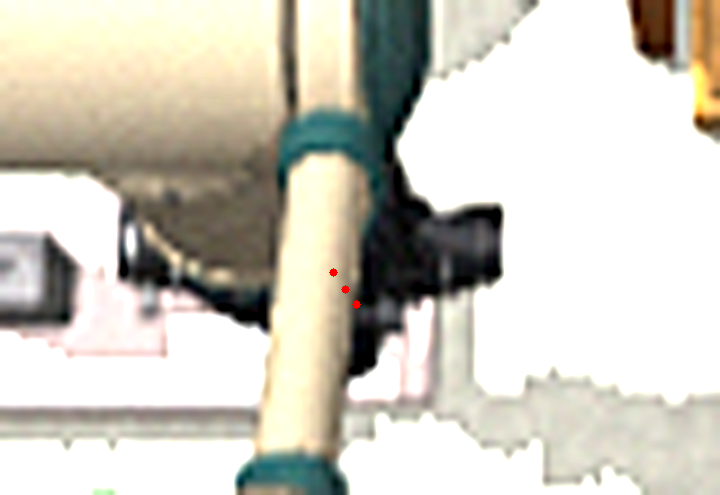

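Emit:
servo_tool --increments '[{"slide":[0.02,0,0],"spin":0},{"slide":[0.02,0,0],"spin":0},{"slide":[0.02,0,0],"spin":0},{"slide":[0.02,0,0],"spin":0},{"slide":[0,0,0],"spin":0},{"slide":[0,0,0],"spin":0}]'

```text
clock: 4.1
position: [0.5318, 0.065, 0.0559]
ee_rot: [0.001, 0.0, 1.0, 0.0]
contact_force: [-0.2, 0.6, 0.3]
width: -0.0001
```

Run:
```python
from h import *
p=manip.get_state()['position']; print(p,manip.get_state()['width'])
s=eyes.get_image('scene');k=7.5;o=np.array([240,150])
im=np.clip(cv2.resize(s[150:230,240:330],None,fx=k,fy=k,interpolation=cv2.INTER_CUBIC).astype(float)*2.5,0,255).astype('uint8')
for h in(0,.03,.06): 
    a=((proj('scene',p+[0,0,h])-o+.5)*k).astype(int); cv2.circle(im,tuple(map(int,a)),4,(0,0,255),-1)
cv2.imwrite('pics/s4.png',im)
t=eyes.get_image('top')
k=9;o=np.array([170,150])
im=np.clip(cv2.resize(t[150:215,170:250],None,fx=k,fy=k,interpolation=cv2.INTER_CUBIC).astype(float)*2.5,0,255).astype('uint8')
for h in(0,.03,.06): 
    a=((proj('top',p+[0,0,h])-o+.5)*k).astype(int); cv2.circle(im,tuple(map(int,a)),4,(0,0,255),-1)
cv2.imwrite('pics/t4.png',im)
```

```text
[0.5318143  0.06504328 0.05585387] -7.014005941384533e-05
```

View pics/s4.png

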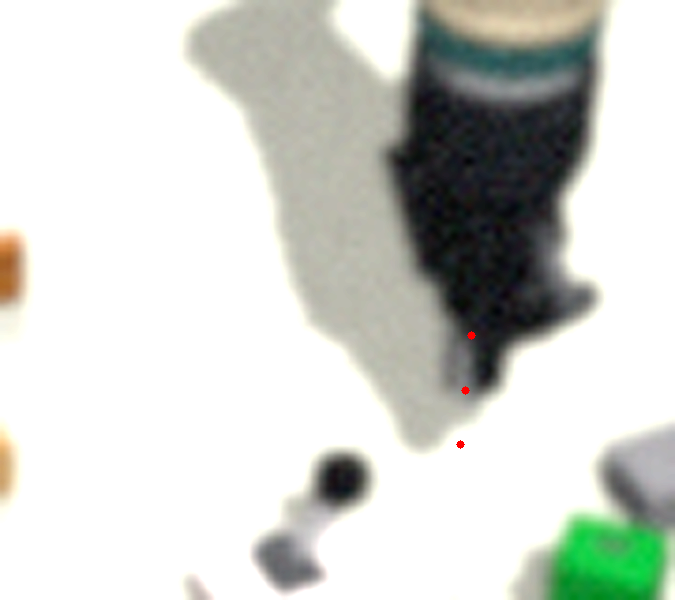

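View pics/t4.png

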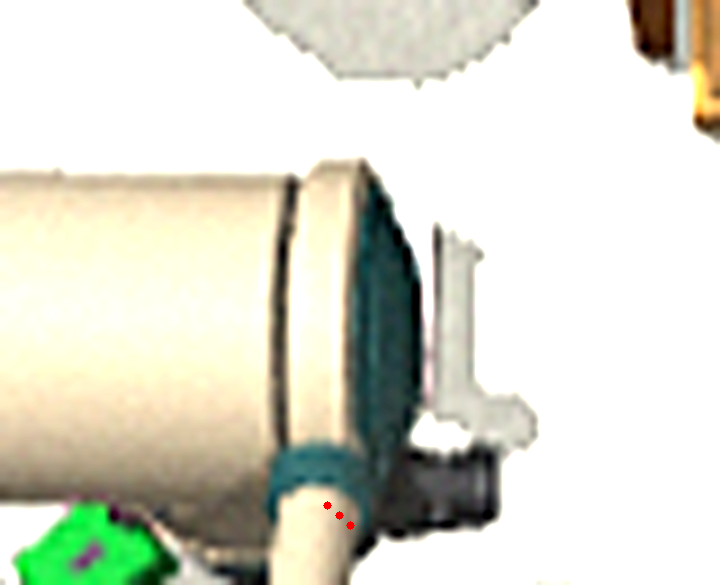

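Emit:
servo_tool --increments '[{"slide":[0,0,0.01],"spin":0},{"slide":[0,0,0.01],"spin":0},{"slide":[0,0,0.01],"spin":0},{"slide":[0,0,0.01],"spin":0},{"slide":[0,0,0.008],"spin":0},{"slide":[0,0,0],"spin":0}]'

```text
clock: 4.8
position: [0.5298, 0.065, 0.0058]
ee_rot: [-0.002, 0.0, 1.0, 0.0]
contact_force: [0.1, -0.4, 0.1]
width: -0.0002
```

```bash
cat >> h.py <<'E'
def ov(n,box,k,pts,fn,g=1.8):
    x0,y0,x1,y1=box; im=eyes.get_image(n)[y0:y1,x0:x1]
    im=np.clip(cv2.resize(im,None,fx=k,fy=k,interpolation=cv2.INTER_CUBIC).astype(float)*g,0,255).astype('uint8')
    for q in pts:
        a=((proj(n,q)-[x0,y0]+.5)*k).astype(int); cv2.circle(im,tuple(map(int,a)),3,(0,0,255),-1)
    cv2.imwrite(fn,im)
E
python3 - <<'E'
from h import *
p=manip.get_state()['position']; print(p)
ov('scene',(240,150,330,230),7.5,[p,p+[0,0,.03]],'pics/s5.png',2)
E
```

```text
[0.52984743 0.06502873 0.00576046]
```

View pics/s5.png

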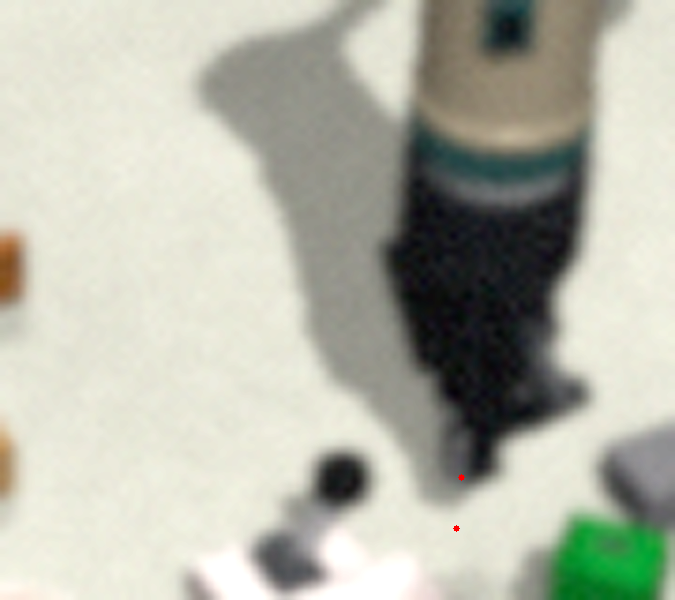

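Run:
```python
from h import *
for z in(.006,.02,.03,.035): print(z,onz('scene',302.2,213.8,z))
p=manip.get_state()['position']
for q in [p+[0,0,.03],p+[0,.057,.06]]: print(proj('scene',q))
ov('top',(150,170,250,250),7,[p],'pics/t5.png',2)
```

```text
0.006 [0.50855062 0.04285373 0.006     ]
0.02 [0.51775593 0.05528967 0.02      ]
0.03 [0.52433116 0.06417249 0.03      ]
0.035 [0.52761877 0.0686139  0.035     ]
[300.86558756 213.06037821]
[311.53264116 216.88824456]
```

View pics/t5.png

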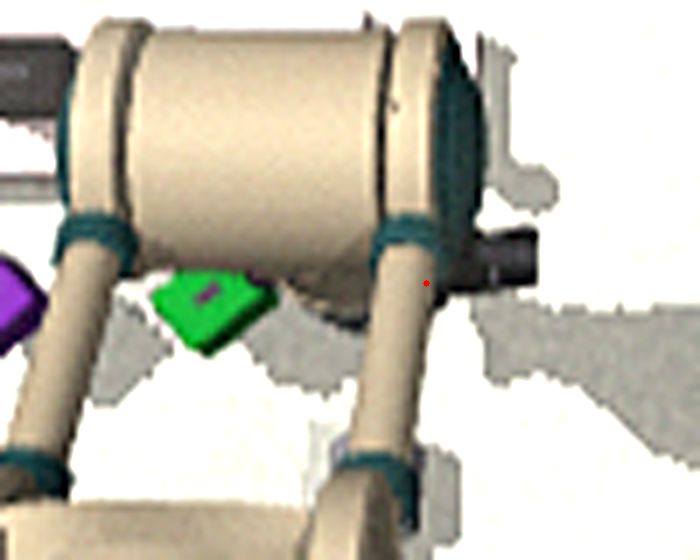

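Emit:
servo_tool --increments '[{"slide":[0,0,0.005],"spin":0},{"slide":[0,0,0.002],"spin":0},{"slide":[0,0,0.0],"spin":0}]'

```text
clock: 5.2
position: [0.5309, 0.0651, 0.0003]
ee_rot: [-0.0, 0.0, 1.0, 0.0]
contact_force: [-0.9, -0.0, 0.3]
width: -0.0002
```

Emit:
servo_tool --increments '[{"slide":[0,0,0.003],"spin":0},{"slide":[0,0,0.003],"spin":0},{"slide":[0,0,0.0],"spin":0}]'

```text
clock: 5.5
position: [0.5307, 0.065, -0.006]
ee_rot: [-0.0, 0.0, 1.0, 0.0]
contact_force: [-0.5, 0.1, 0.1]
width: 0.0002
```

Emit:
servo_tool --increments '[{"slide":[0,0,0.003],"spin":0},{"slide":[0,0,0.003],"spin":0},{"slide":[0,0,0.003],"spin":0},{"slide":[0,0,0.0],"spin":0}]'

```text
clock: 5.9
position: [0.5306, 0.065, -0.0151]
ee_rot: [-0.001, 0.0, 1.0, 0.0]
contact_force: [0.1, -0.0, -0.3]
width: 0.0001
```

Emit:
servo_tool --increments '[{"slide":[0,0,0.002],"spin":0},{"slide":[0,0,0.002],"spin":0},{"slide":[0,0,0.0],"spin":0}]'

```text
clock: 6.2
position: [0.5309, 0.065, -0.0188]
ee_rot: [-0.0, 0.0, 1.0, 0.0]
contact_force: [0.0, -0.1, -0.3]
width: 0.0001
```

Emit:
servo_tool --increments '[{"slide":[0,0,0.002],"spin":0},{"slide":[0,0,0.002],"spin":0},{"slide":[0,0,0.0],"spin":0}]'

```text
clock: 6.5
position: [0.5308, 0.065, -0.0229]
ee_rot: [-0.0, 0.0, 1.0, 0.0]
contact_force: [-0.4, 0.1, 0.8]
width: 0.0002
```

Emit:
servo_tool --increments '[{"slide":[0,0,0.002],"spin":0},{"slide":[0,0,0.002],"spin":0},{"slide":[0,0,0.0],"spin":0}]'

```text
clock: 6.8
position: [0.5308, 0.065, -0.0269]
ee_rot: [-0.0, 0.0, 1.0, 0.0]
contact_force: [0.4, -0.4, 0.0]
width: 0.0003
```

Emit:
servo_tool --increments '[{"slide":[0,0,0.002],"spin":0},{"slide":[0,0,0.002],"spin":0},{"slide":[0,0,0.0],"spin":0}]'

```text
clock: 7.1
position: [0.5311, 0.065, -0.0307]
ee_rot: [-0.0, 0.0, 1.0, 0.0]
contact_force: [-0.4, 0.3, -0.6]
width: -0.0001
```

Run:
```python
from h import *
st=manip.get_state(); p=st['position'];print(p,st['qpos'],st['contact_force'])
ov('scene',(240,150,330,230),7.5,[p,p+[0,0,.03]],'pics/s6.png',2)
```

```text
[ 0.53112429  0.06502843 -0.03072847] [-8.29277829e-03  4.49839542e-01  1.90132206e+00  1.09049370e-04
  7.90440630e-01 -1.57890224e+00] [-0.36283931  0.27309762 -0.55092271]
```

View pics/s6.png

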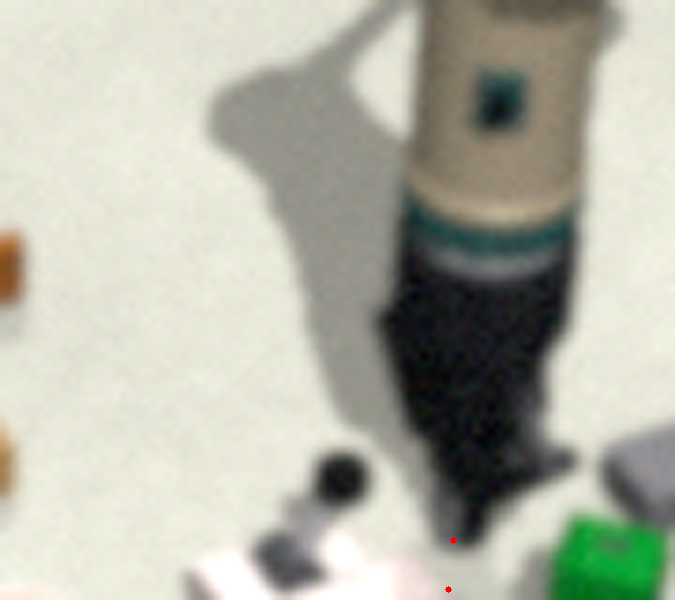

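Emit:
servo_tool --increments '[{"slide":[0,0,0.001],"spin":0},{"slide":[0,0,0.001],"spin":0},{"slide":[0,0,0.0],"spin":0}]'

```text
clock: 7.45
position: [0.5311, 0.065, -0.0309]
ee_rot: [0.0, 0.0, 1.0, -0.0]
contact_force: [-3.1, -0.6, 14.4]
width: -0.0004
```

Emit:
servo_tool --increments '[{"slide":[0,0,0.001],"spin":0},{"slide":[0,0,0.001],"spin":0},{"slide":[0,0,0.0],"spin":0}]'

```text
clock: 7.75
position: [0.5312, 0.065, -0.031]
ee_rot: [0.001, -0.0, 1.0, -0.0]
contact_force: [-6.9, 0.2, 28.5]
width: 0.0
```

Contact came at a reported z of -0.031, so the real fingertips sit 31 mm above the reported TCP. The images agree. I'll use true z = reported z + 0.031 from here.

Emit:
servo_tool --increments '[{"slide":[0,0,-0.008],"spin":0},{"slide":[0,0,-0.025],"spin":0},{"slide":[0,0,-0.025],"spin":0},{"slide":[0,0,0],"spin":0},{"slide":[-0.02,0,0],"spin":0},{"slide":[-0.01,0,0],"spin":0},{"slide":[-0.01,0,0],"spin":0},{"slide":[0,0,0],"spin":0}]'

```text
clock: 8.55
position: [0.5719, 0.065, 0.0226]
ee_rot: [-0.0, 0.0, 1.0, 0.0]
contact_force: [0.9, -0.4, -0.9]
width: -0.0002
```

Emit:
servo_tool --increments '[{"slide":[-0.008,0,0],"spin":0},{"slide":[-0.008,0,0],"spin":0},{"slide":[-0.008,0,0],"spin":0},{"slide":[-0.008,0,0],"spin":0},{"slide":[-0.008,0,0],"spin":0},{"slide":[0,0,0],"spin":0}]'

```text
clock: 9.15
position: [0.6133, 0.0649, 0.0234]
ee_rot: [0.001, 0.0, 1.0, -0.0]
contact_force: [-0.2, -0.1, 0.5]
width: 0.0
```

Run:
```python
from h import *
st=manip.get_state(); p=st['position'];print(p,st['contact_force'])
ov('scene',(240,150,330,230),7.5,[[.642,.0655,.066],[.595,.0655,.066]],'pics/s7.png',2)
```

```text
[0.61327352 0.06487563 0.02337258] [-0.18211553 -0.11479087  0.49416451]
```

View pics/s7.png

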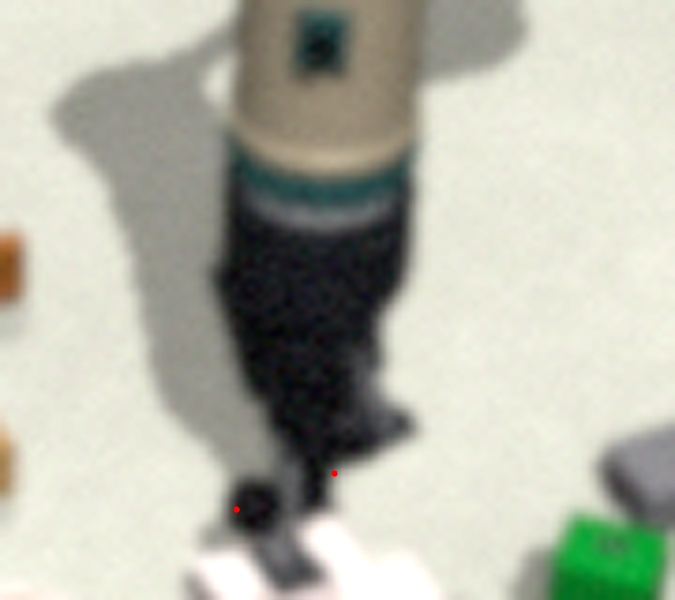

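Emit:
servo_tool --increments '[{"slide":[-0.004,0,0],"spin":0},{"slide":[-0.003,0,0],"spin":0},{"slide":[-0.001,0,0],"spin":0},{"slide":[0,0,0],"spin":0}]'

```text
clock: 9.6
position: [0.6189, 0.0649, 0.0232]
ee_rot: [-0.0, 0.0, 1.0, -0.0]
contact_force: [-2.0, 0.3, -1.9]
width: -0.0002
```

Emit:
servo_tool --increments '[{"slide":[-0.002,0,0],"spin":0},{"slide":[-0.001,0,0],"spin":0},{"slide":[0,0,0],"spin":0}]'

```text
clock: 9.9
position: [0.6192, 0.065, 0.0231]
ee_rot: [-0.003, 0.0, 1.0, -0.0]
contact_force: [-6.1, -0.6, 2.6]
width: 0.0004
```

Emit:
servo_tool --increments '[{"slide":[0.03,0,0],"spin":0},{"slide":[0.03,0,0],"spin":0},{"slide":[0,0,-0.04],"spin":0},{"slide":[0,0,-0.04],"spin":0},{"slide":[0,0,-0.04],"spin":0},{"slide":[-0.0,-0.04,0],"spin":0},{"slide":[0,-0.04,0],"spin":0},{"slide":[0,-0.04,0],"spin":0}]' --hand 0.7

```text
clock: 10.7
position: [0.5635, -0.0562, 0.1449]
ee_rot: [0.002, -0.001, 1.0, -0.0]
contact_force: [0.7, 0.1, 0.4]
width: 0.0598
```

Emit:
servo_tool --increments '[{"slide":[0,-0.04,0],"spin":0},{"slide":[0,-0.04,0],"spin":0},{"slide":[-0.025,-0.03,0],"spin":0},{"slide":[-0.025,0,0],"spin":0},{"slide":[-0.025,0,0],"spin":0},{"slide":[0,0,0],"spin":0},{"slide":[0,0,0],"spin":0}]'

```text
clock: 11.4
position: [0.6376, -0.1652, 0.1434]
ee_rot: [0.0, 0.0, 1.0, -0.0]
contact_force: [0.8, -0.1, -0.1]
width: 0.0595
```

Run:
```python
from h import *
st=manip.get_state(); p=st['position'];print(p,st['contact_force'])
ov('scene',(200,150,320,240),6,[[.642,.0655,.066],[.595,.0655,.066],p+[0,0,.031],[.6376,-.173,.022]],'pics/s8.png',2)
ov('top',(190,130,310,210),6,[p+[0,0,.031],[.6376,-.173,.038],[.6176,-.173,.038]],'pics/t8.png',1.5)
```

```text
[ 0.63757407 -0.16516622  0.14335455] [ 0.78421121 -0.1436774  -0.07146406]
```

View pics/s8.png

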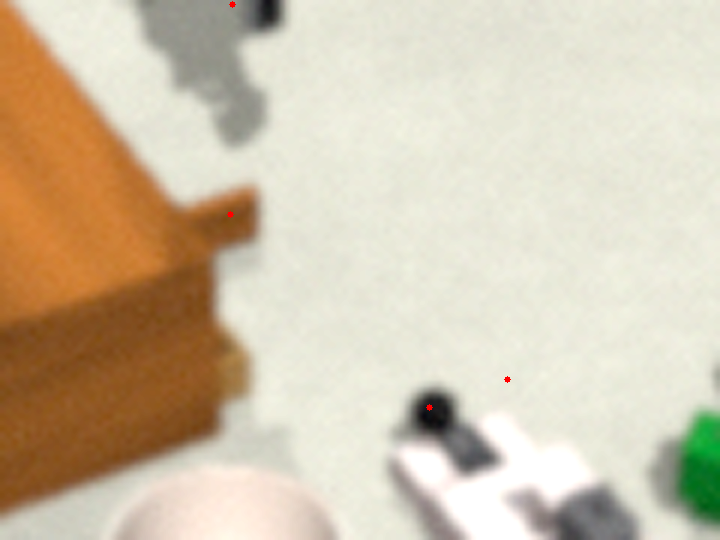

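View pics/t8.png

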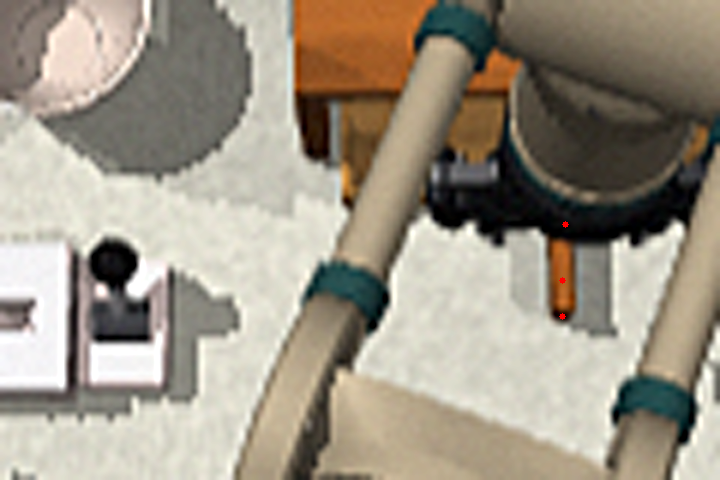

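The switch is off: the ball now sits at the bar's +x end. Next I go down on the tray handle.

Emit:
servo_tool --increments '[{"slide":[0,-0.008,0],"spin":0},{"slide":[0,0,0.04],"spin":0},{"slide":[0,0,0.04],"spin":0},{"slide":[0,0,0.04],"spin":0},{"slide":[0,0,0.03],"spin":0},{"slide":[0,0,0.015],"spin":0},{"slide":[0,0,0],"spin":0}]'

```text
clock: 12.2
position: [0.6344, -0.1727, -0.0241]
ee_rot: [-0.003, 0.0, 1.0, 0.001]
contact_force: [-0.1, -0.6, 0.3]
width: 0.0595
```

Emit:
servo_tool --increments '[{"slide":[0,0,0],"spin":0},{"slide":[0,0,0],"spin":0},{"slide":[0,0,0],"spin":0},{"slide":[0,0,0],"spin":0},{"slide":[0,0,0],"spin":0},{"slide":[0,0,0],"spin":0}]' --hand 0 --newtons 50

```text
clock: 12.8
position: [0.638, -0.1733, -0.0199]
ee_rot: [0.001, -0.0, 1.0, -0.001]
contact_force: [0.0, 0.6, 7.2]
width: 0.011
```

Emit:
servo_tool --increments '[{"slide":[0.005,0,-0.001],"spin":0},{"slide":[0.015,0,0],"spin":0},{"slide":[0.025,0,0],"spin":0},{"slide":[0.025,0,0],"spin":0},{"slide":[0.025,0,0],"spin":0},{"slide":[0.025,0,0],"spin":0},{"slide":[0.02,0,0],"spin":0}]'

```text
clock: 13.5
position: [0.4974, -0.1734, -0.0199]
ee_rot: [0.002, 0.001, 1.0, -0.001]
contact_force: [1.9, -0.8, 0.5]
width: 0.0112
```

Emit:
servo_tool --increments '[{"slide":[0.02,0,0],"spin":0},{"slide":[0.015,0,0],"spin":0},{"slide":[0.01,0,0],"spin":0},{"slide":[0,0,0],"spin":0},{"slide":[0,0,0],"spin":0}]'

```text
clock: 14.0
position: [0.4508, -0.1732, -0.0199]
ee_rot: [-0.001, 0.0, 1.0, -0.0]
contact_force: [-4.4, -1.0, 9.5]
width: 0.0112
```

Emit:
servo_tool --increments '[{"slide":[0,0,0],"spin":0},{"slide":[0,0,0],"spin":0},{"slide":[0,0,0],"spin":0},{"slide":[0,0,0],"spin":0},{"slide":[0,0,-0.03],"spin":0},{"slide":[0,0,-0.05],"spin":0},{"slide":[0,0,-0.05],"spin":0},{"slide":[0,0,-0.03],"spin":0}]' --hand 0.7

```text
clock: 14.8
position: [0.4535, -0.1736, 0.143]
ee_rot: [0.002, 0.0, 1.0, -0.001]
contact_force: [1.9, -0.5, -0.0]
width: 0.0596
```

Emit:
servo_tool --increments '[{"slide":[0,0.05,-0.03],"spin":0},{"slide":[0,0.05,-0.03],"spin":8.5},{"slide":[0,0,0],"spin":8.5},{"slide":[0,0,0],"spin":8.5},{"slide":[0,0,0],"spin":8.5},{"slide":[0,0,0],"spin":8.5},{"slide":[0,0,0],"spin":8.5},{"slide":[0,0,0],"spin":8.5}]'

```text
clock: 15.6
position: [0.4519, -0.0897, 0.1889]
ee_rot: [-0.0, 0.495, 0.869, -0.0]
contact_force: [0.5, 0.5, -0.4]
width: 0.0597
```

Emit:
servo_tool --increments '[{"slide":[0,0,0],"spin":8.5},{"slide":[0,0,0],"spin":8.5},{"slide":[0,0,0],"spin":8.5},{"slide":[0,0,0],"spin":5},{"slide":[0,0,0],"spin":0}]'

```text
clock: 16.1
position: [0.452, -0.0898, 0.1889]
ee_rot: [-0.0, 0.704, 0.71, -0.0]
contact_force: [-0.2, 0.1, -0.1]
width: 0.0599
```

Run:
```python
from h import *
st=manip.get_state(); p=st['position'];print(p,st['qpos'])
ov('scene',(80,100,400,340),2.4,[],'pics/s9.png',1.5)
ov('top',(100,70,360,265),3,[],'pics/t9.png',1.5)
```

```text
[ 0.45199054 -0.08976514  0.18893011] [-3.47294599e-01  1.10781459e-01  1.75006027e+00  8.29354584e-05
  1.28149955e+00 -3.56813172e-01]
```

View pics/s9.png

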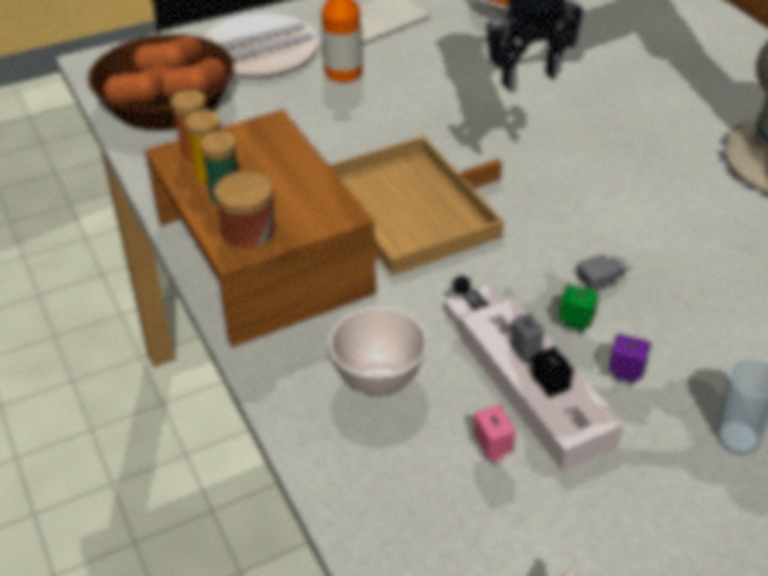

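View pics/t9.png

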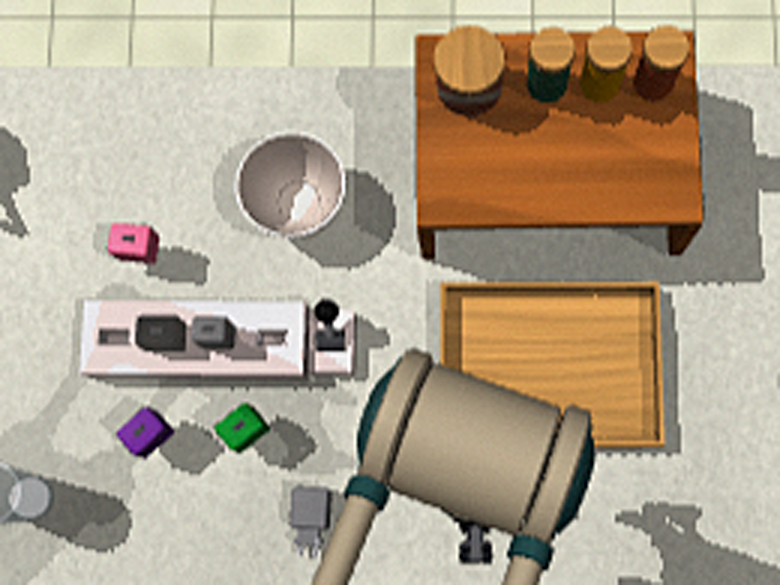

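Run:
```python
from h import *
np.set_printoptions(precision=4,suppress=True)
f=lambda x,y:(100+(x+.5)/3-.5,70+(y+.5)/3-.5)
for q in [(441,283),(661,284),(664,446)]: print('tray',onz('top',*f(*q),.03))
for q in [(428,260),(678,254)]: print('riser leg',onz('top',*f(*q),0))
for q in [(293,487),(329,487),(327,530),(292,529)]: print('spare',onz('top',*f(*q),.028))
```

```text
tray [ 0.6802 -0.0538  0.03  ]
tray [ 0.6794 -0.295   0.03  ]
tray [ 0.5018 -0.2933  0.03  ]
riser leg [ 0.7139 -0.0381  0.    ]
riser leg [ 0.7212 -0.3203  0.    ]
spare [0.4577 0.1024 0.028 ]
spare [0.4578 0.064  0.028 ]
spare [0.4126 0.0651 0.028 ]
spare [0.4136 0.1021 0.028 ]
```

Emit:
servo_tool --increments '[{"slide":[0.03,0.015,0],"spin":0},{"slide":[0.04,0.02,0],"spin":0},{"slide":[0.04,0.02,0],"spin":0},{"slide":[0.04,0.02,0],"spin":0},{"slide":[0.04,0.02,0],"spin":0},{"slide":[0.04,0.02,0],"spin":0},{"slide":[0.04,0.02,0],"spin":0},{"slide":[0.04,0.02,0],"spin":0.5}]' --hand 0.8

```text
clock: 17.0
position: [0.6049, 0.2233, 0.189]
ee_rot: [0.0, 0.706, 0.708, -0.0]
contact_force: [0.4, -1.5, 0.2]
width: 0.0678
```

Emit:
servo_tool --increments '[{"slide":[0.02,0.01,0],"spin":0},{"slide":[0,0,0],"spin":0},{"slide":[0,0,0],"spin":0}]'

```text
clock: 17.3
position: [0.6139, 0.2413, 0.1885]
ee_rot: [-0.0, 0.706, 0.708, -0.001]
contact_force: [-0.1, -0.2, -0.0]
width: 0.0681
```

Emit:
servo_tool --increments '[{"slide":[0,0.004,0.03],"spin":0},{"slide":[0,0,0.04],"spin":0},{"slide":[0,0,0.04],"spin":0},{"slide":[0,0,0.03],"spin":0},{"slide":[0,0,0.02],"spin":0},{"slide":[0,0,0.005],"spin":0},{"slide":[0,0,0],"spin":0}]'

```text
clock: 18.0
position: [0.6177, 0.2402, 0.024]
ee_rot: [-0.0, 0.707, 0.707, -0.001]
contact_force: [-0.7, 0.3, -0.3]
width: 0.0688
```

Run:
```python
from h import *
st=manip.get_state(); p=st['position'];print(p,st['contact_force'])
ov('scene',(250,170,350,270),6,[p+[0,0,.031],[.618,.241,.04]],'pics/s10.png',2)
```

```text
[0.61773296 0.24016241 0.02402879] [-0.6822717  0.3277539 -0.2967783]
```

View pics/s10.png

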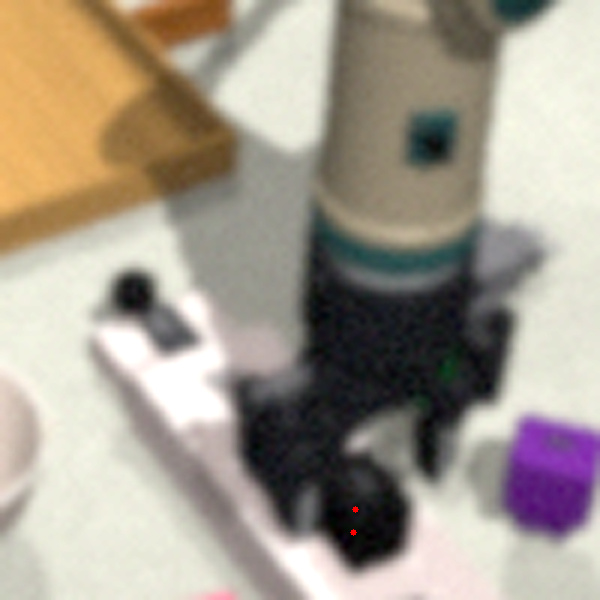

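Emit:
servo_tool --increments '[{"slide":[0,0,0.005],"spin":0},{"slide":[0,0,0],"spin":0},{"slide":[0,0,0],"spin":0},{"slide":[0,0,0],"spin":0},{"slide":[0,0,0],"spin":0},{"slide":[0,0,0],"spin":0},{"slide":[0,0,0],"spin":0}]' --hand 0 --newtons 60

```text
clock: 18.75
position: [0.6191, 0.2417, 0.0203]
ee_rot: [0.001, 0.707, 0.707, 0.001]
contact_force: [-0.3, -0.5, 5.3]
width: 0.0329
```

Emit:
servo_tool --increments '[{"slide":[0,0,-0.002],"spin":0},{"slide":[0,0,-0.003],"spin":0},{"slide":[0,0,-0.004],"spin":0},{"slide":[0,0,-0.005],"spin":0},{"slide":[0,0,-0.01],"spin":0},{"slide":[0,0,-0.02],"spin":0},{"slide":[0,0,-0.03],"spin":0},{"slide":[0,0,-0.04],"spin":0}]'

```text
clock: 19.55
position: [0.6157, 0.2411, 0.1339]
ee_rot: [-0.002, 0.707, 0.707, -0.002]
contact_force: [0.7, 0.4, -1.9]
width: 0.033
```

Run:
```python
from h import *
st=manip.get_state(); p=st['position'];print(p,st['contact_force'],st['width'])
ov('scene',(250,140,350,270),4.5,[p+[0,0,.031],[.618,.241,.04]],'pics/s11.png',2)
```

```text
[0.61571125 0.24106173 0.13385311] [ 0.72656758  0.35067754 -1.93403251] 0.03297759168272467
```

View pics/s11.png

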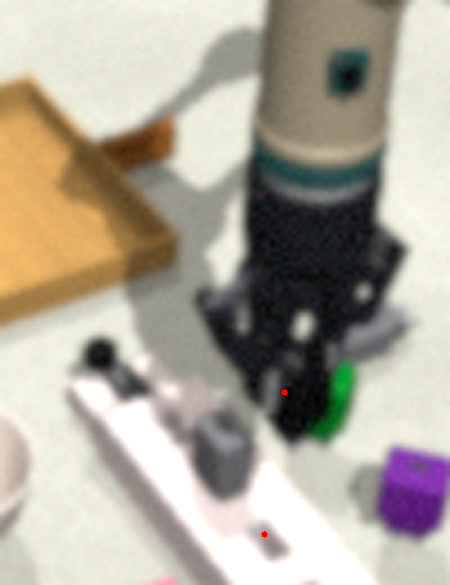

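Black charger (34 mm wide, so charger3) is out and held. Moving it to the tray.

Emit:
servo_tool --increments '[{"slide":[-0.01,0,-0.03],"spin":0},{"slide":[-0.03,-0.003,0],"spin":0},{"slide":[-0.04,-0.003,0],"spin":0},{"slide":[-0.04,-0.003,0],"spin":0},{"slide":[-0.04,-0.003,0],"spin":0},{"slide":[-0.04,-0.003,0],"spin":0},{"slide":[-0.04,-0.003,0],"spin":0},{"slide":[-0.04,-0.003,0],"spin":0}]'

```text
clock: 20.4
position: [0.5962, -0.0396, 0.1647]
ee_rot: [-0.0, 0.707, 0.707, 0.0]
contact_force: [0.5, 0.2, -0.8]
width: 0.0329
```

Emit:
servo_tool --increments '[{"slide":[-0.04,-0.003,0],"spin":0},{"slide":[-0.03,0,0],"spin":0},{"slide":[-0.01,0,0],"spin":0},{"slide":[0,0,0],"spin":0},{"slide":[0,0,0],"spin":0}]'

```text
clock: 20.9
position: [0.5941, -0.1172, 0.1637]
ee_rot: [-0.001, 0.707, 0.707, 0.0]
contact_force: [-0.5, -0.4, -0.3]
width: 0.0333
```

Run:
```python
from h import *
st=manip.get_state(); p=st['position'];print(p,st['contact_force'],st['width'])
ov('scene',(210,110,330,230),5,[p+[0,0,.031],p+[0,0,-.01]],'pics/s12.png',2)
```

```text
[ 0.59410483 -0.11722074  0.16371046] [-0.46886153 -0.37427396 -0.32551993] 0.03333071866298049
```

View pics/s12.png

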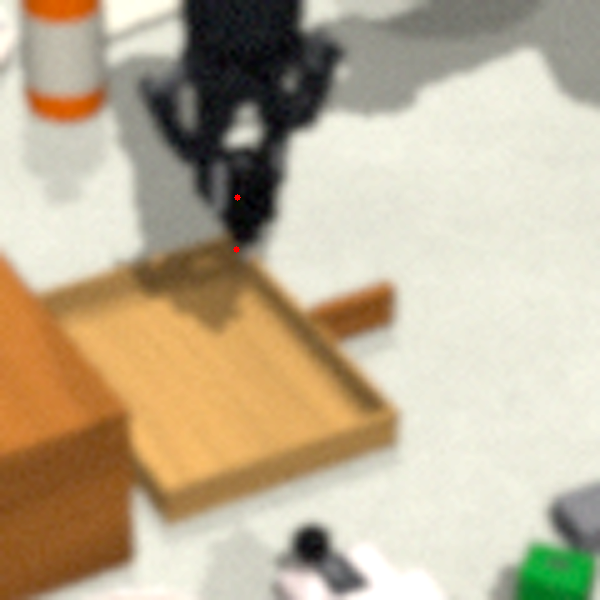

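Emit:
servo_tool --increments '[{"slide":[0,0,0.03],"spin":0},{"slide":[0,0,0.04],"spin":0},{"slide":[0,0,0.04],"spin":0},{"slide":[0,0,0.025],"spin":0},{"slide":[0,0,0.01],"spin":0},{"slide":[0,0,0],"spin":0},{"slide":[0,0,0],"spin":0}]'

```text
clock: 21.65
position: [0.5958, -0.1181, 0.0195]
ee_rot: [0.001, 0.707, 0.708, 0.001]
contact_force: [-0.1, -0.0, -0.8]
width: 0.0331
```

Emit:
servo_tool --increments '[{"slide":[0,0,0],"spin":0},{"slide":[0,0,0],"spin":0},{"slide":[0,0,0],"spin":0},{"slide":[0,0,0],"spin":0},{"slide":[0,0,0],"spin":0},{"slide":[0,0,-0.03],"spin":0},{"slide":[0,0,-0.05],"spin":0},{"slide":[0,0,-0.05],"spin":0}]' --hand 0.8

```text
clock: 22.45
position: [0.5937, -0.1183, 0.1488]
ee_rot: [-0.001, 0.707, 0.707, -0.001]
contact_force: [1.0, -0.4, -0.1]
width: 0.0681
```

Run:
```python
from h import *
st=manip.get_state(); p=st['position'];print(p,st['contact_force'],st['width'])
ov('scene',(210,110,330,230),5,[],'pics/s13.png',2)
```

```text
[ 0.59368124 -0.11832989  0.14882015] [ 0.9627121  -0.42797088 -0.08559617] 0.06807863032274851
```

View pics/s13.png

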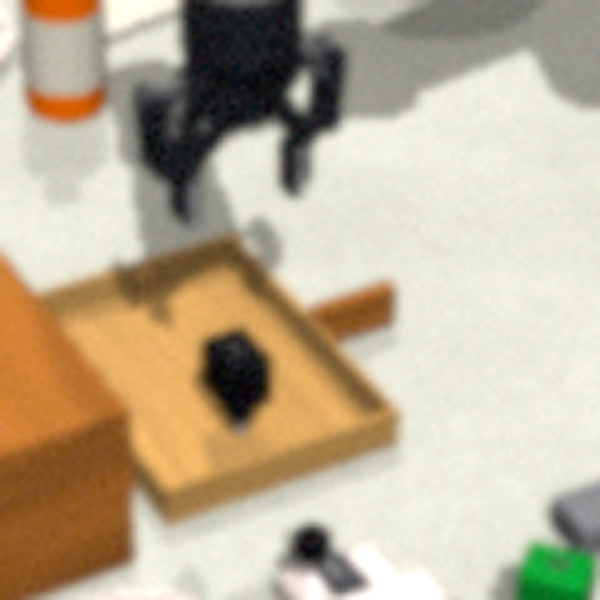

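The black charger stands on its plug in the tray. Now the grey one at (0.618, 0.184).

Emit:
servo_tool --increments '[{"slide":[0.01,0.003,-0.03],"spin":0},{"slide":[0.035,0.003,0],"spin":0},{"slide":[0.04,0.003,0],"spin":0},{"slide":[0.04,0.003,0],"spin":0},{"slide":[0.04,0.003,0],"spin":0},{"slide":[0.04,0.003,0],"spin":0},{"slide":[0.04,0.003,0],"spin":0},{"slide":[0.035,0.003,0],"spin":0}]'

```text
clock: 23.3
position: [0.6182, 0.1635, 0.1781]
ee_rot: [-0.0, 0.707, 0.707, 0.0]
contact_force: [0.6, -1.0, 0.7]
width: 0.0682
```

Emit:
servo_tool --increments '[{"slide":[0.022,0.002,0],"spin":0},{"slide":[0,0,0],"spin":0},{"slide":[0,0,0],"spin":0}]'

```text
clock: 23.6
position: [0.6202, 0.1834, 0.1779]
ee_rot: [0.0, 0.707, 0.708, -0.001]
contact_force: [-0.4, -1.2, -0.3]
width: 0.0684
```

Down to about 0.022, then close.

Emit:
servo_tool --increments '[{"slide":[0.001,-0.002,0.03],"spin":0},{"slide":[0,0,0.04],"spin":0},{"slide":[0,0,0.04],"spin":0},{"slide":[0,0,0.03],"spin":0},{"slide":[0,0,0.015],"spin":0},{"slide":[0,0,0],"spin":0},{"slide":[0,0,0],"spin":0}]'

```text
clock: 24.3
position: [0.6189, 0.1833, 0.0236]
ee_rot: [0.0, 0.707, 0.707, 0.0]
contact_force: [0.0, -0.6, 0.2]
width: 0.0682
```

Emit:
servo_tool --increments '[{"slide":[0,0,0],"spin":0},{"slide":[0,0,0],"spin":0},{"slide":[0,0,0],"spin":0},{"slide":[0,0,0],"spin":0},{"slide":[0,0,0],"spin":0},{"slide":[0,0,0],"spin":0}]' --hand 0

```text
clock: 24.9
position: [0.6193, 0.1846, 0.0247]
ee_rot: [0.001, 0.707, 0.707, 0.001]
contact_force: [-0.0, -0.2, 5.9]
width: 0.0274
```

Emit:
servo_tool --increments '[{"slide":[0,0,-0.002],"spin":0},{"slide":[0,0,-0.003],"spin":0},{"slide":[0,0,-0.004],"spin":0},{"slide":[0,0,-0.005],"spin":0},{"slide":[0,0,-0.01],"spin":0},{"slide":[0,0,-0.03],"spin":0},{"slide":[0,0,-0.045],"spin":0},{"slide":[0,0,-0.045],"spin":0}]'

```text
clock: 25.7
position: [0.6173, 0.1844, 0.1695]
ee_rot: [-0.001, 0.707, 0.707, -0.001]
contact_force: [0.7, 1.0, 0.2]
width: 0.0272
```

Run:
```python
from h import *
st=manip.get_state(); p=st['position'];print(p,st['contact_force'],st['width'])
ov('scene',(210,110,350,260),4,[p+[0,0,.031],p+[0,0,-.01]],'pics/s14.png',2)
```

```text
[0.61725769 0.18441959 0.16951324] [0.65935405 0.99983443 0.15712663] 0.027240701783538743
```

View pics/s14.png

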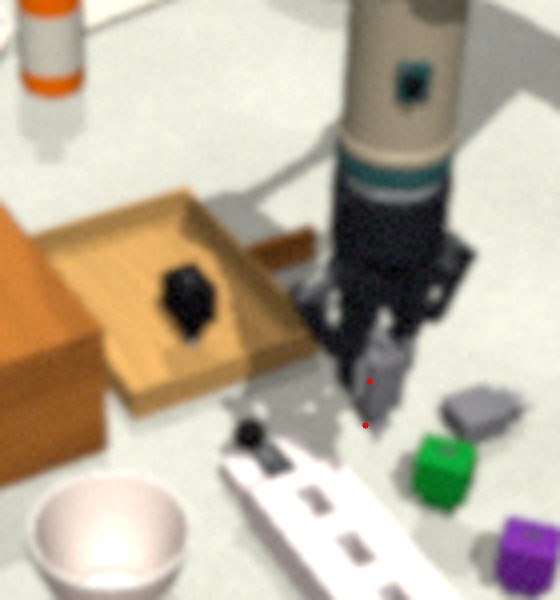

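Emit:
servo_tool --increments '[{"slide":[-0.01,0,-0.01],"spin":0},{"slide":[-0.035,-0.003,0],"spin":0},{"slide":[-0.04,-0.003,0],"spin":0},{"slide":[-0.04,-0.003,0],"spin":0},{"slide":[-0.04,-0.003,0],"spin":0},{"slide":[-0.04,-0.003,0],"spin":0},{"slide":[-0.04,-0.003,0],"spin":0},{"slide":[-0.04,-0.003,0],"spin":0}]'

```text
clock: 26.55
position: [0.5955, -0.1023, 0.1766]
ee_rot: [-0.001, 0.707, 0.707, -0.001]
contact_force: [-0.3, 0.1, 0.1]
width: 0.0275
```

Emit:
servo_tool --increments '[{"slide":[-0.04,-0.003,0],"spin":0},{"slide":[-0.035,0,0],"spin":0},{"slide":[-0.02,0,0],"spin":0},{"slide":[0,0,0],"spin":0},{"slide":[0,0,0],"spin":0}]'

```text
clock: 27.05
position: [0.5938, -0.1948, 0.1767]
ee_rot: [-0.001, 0.707, 0.707, 0.0]
contact_force: [-1.0, -0.5, -0.5]
width: 0.0274
```

Emit:
servo_tool --increments '[{"slide":[-0.004,0,0.03],"spin":0},{"slide":[0,0,0.04],"spin":0},{"slide":[0,0,0.04],"spin":0},{"slide":[0,0,0.03],"spin":0},{"slide":[0,0,0.014],"spin":0},{"slide":[0,0,0],"spin":0},{"slide":[0,0,0],"spin":0}]'

```text
clock: 27.75
position: [0.5957, -0.1991, 0.0244]
ee_rot: [0.001, 0.707, 0.708, 0.0]
contact_force: [0.5, -0.8, 0.0]
width: 0.027
```

Emit:
servo_tool --increments '[{"slide":[0,0,0],"spin":0},{"slide":[0,0,0],"spin":0},{"slide":[0,0,0],"spin":0},{"slide":[0,0,0],"spin":0},{"slide":[0,0,0],"spin":0},{"slide":[0,0,-0.03],"spin":0},{"slide":[0,0,-0.05],"spin":0},{"slide":[0,0,-0.05],"spin":0}]' --hand 0.8

```text
clock: 28.55
position: [0.5937, -0.1992, 0.1538]
ee_rot: [-0.001, 0.707, 0.707, -0.0]
contact_force: [1.7, -0.4, 0.1]
width: 0.0682
```

Run:
```python
from h import *
st=manip.get_state(); p=st['position'];print(p,st['contact_force'],st['width'])
ov('scene',(210,90,350,240),4,[],'pics/s15.png',2)
ov('top',(130,130,340,270),3.7,[],'pics/t15.png',1.5)
```

```text
[ 0.59374361 -0.19923661  0.15377725] [ 1.71702843 -0.38207786  0.11684483] 0.06824187503987446
```

View pics/s15.png

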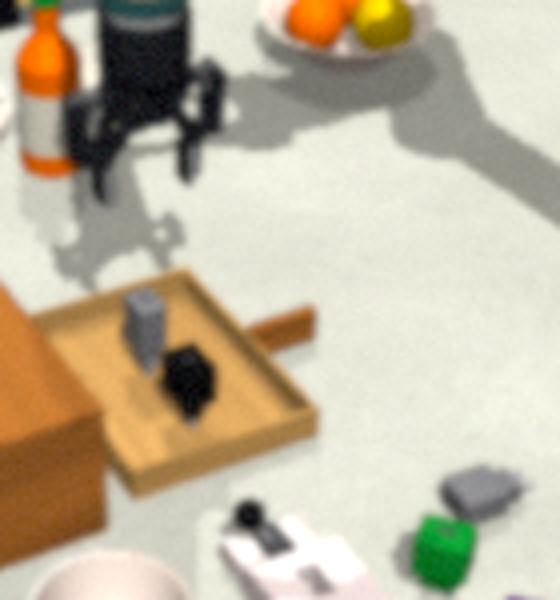

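View pics/t15.png

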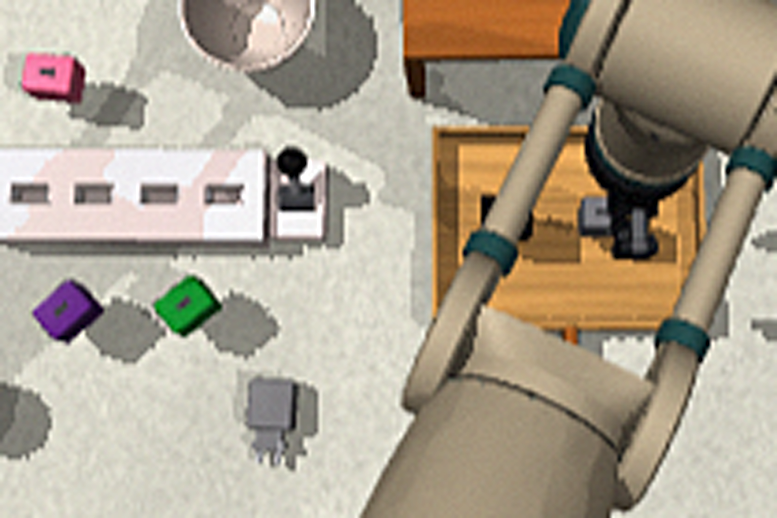

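Run:
```python
from h import *
f=lambda x,y:(130+(x+.5)/3.7-.5,130+(y+.5)/3.7-.5)
for q in [(249,377),(298,379),(297,431),(248,430)]: print('spare',onz('top',*f(*q),.028))
```

```text
spare [0.4592065  0.10370226 0.028     ]
spare [0.45755973 0.06135052 0.028     ]
spare [0.41325333 0.06118023 0.028     ]
spare [0.4140281  0.10323473 0.028     ]
```

Emit:
servo_tool --increments '[{"slide":[0.0,0,-0.03],"spin":0},{"slide":[0.03,-0.015,0],"spin":0},{"slide":[0.04,-0.023,0],"spin":0},{"slide":[0.04,-0.023,0],"spin":0},{"slide":[0.04,-0.023,0],"spin":0},{"slide":[0.04,-0.023,0],"spin":0},{"slide":[0.04,-0.023,0],"spin":0},{"slide":[0.04,-0.023,0],"spin":0}]'

```text
clock: 29.45
position: [0.4401, 0.0717, 0.183]
ee_rot: [-0.0, 0.707, 0.707, 0.0]
contact_force: [0.8, 1.0, 0.3]
width: 0.0683
```

Emit:
servo_tool --increments '[{"slide":[0,0,0],"spin":-8.5},{"slide":[0,0,0],"spin":-8.5},{"slide":[0,0,0],"spin":-8.5},{"slide":[0,0,0],"spin":-8.5},{"slide":[0,0,0],"spin":-8.5},{"slide":[0,0,0],"spin":-8.5},{"slide":[0,0,0],"spin":-8.5},{"slide":[0,0,0],"spin":-8.5}]'

```text
clock: 30.25
position: [0.4412, 0.0704, 0.1829]
ee_rot: [-0.0, 0.188, 0.982, 0.0]
contact_force: [1.0, 0.2, 0.4]
width: 0.068
```

Emit:
servo_tool --increments '[{"slide":[0,0,0],"spin":-8.5},{"slide":[0,0,0],"spin":-8.5},{"slide":[0,0,0],"spin":-5},{"slide":[0,0,0],"spin":0},{"slide":[0,0,0],"spin":0}]'

```text
clock: 30.75
position: [0.4413, 0.0704, 0.183]
ee_rot: [-0.0, 0.001, 1.0, 0.0]
contact_force: [-0.0, 0.7, -0.4]
width: 0.0681
```

Emit:
servo_tool --increments '[{"slide":[0.005,0.012,0.04],"spin":0},{"slide":[0,0,0.04],"spin":0},{"slide":[0,0,0],"spin":0},{"slide":[0,0,0],"spin":0}]'

```text
clock: 31.15
position: [0.4365, 0.0824, 0.1034]
ee_rot: [-0.0, 0.0, 1.0, -0.0]
contact_force: [1.0, 0.5, 1.2]
width: 0.0681
```

Run:
```python
from h import *
st=manip.get_state(); p=st['position'];print(p)
c=np.array([.436,.0826,0])
ov('scene',(260,130,360,230),6,[p+[0,0,.031]]+[c+[a,b,z] for a in(-.022,.022) for b in(-.02,.02) for z in (.028,)],'pics/s16.png',2)
```

```text
[0.43645768 0.08237809 0.10344604]
```

View pics/s16.png

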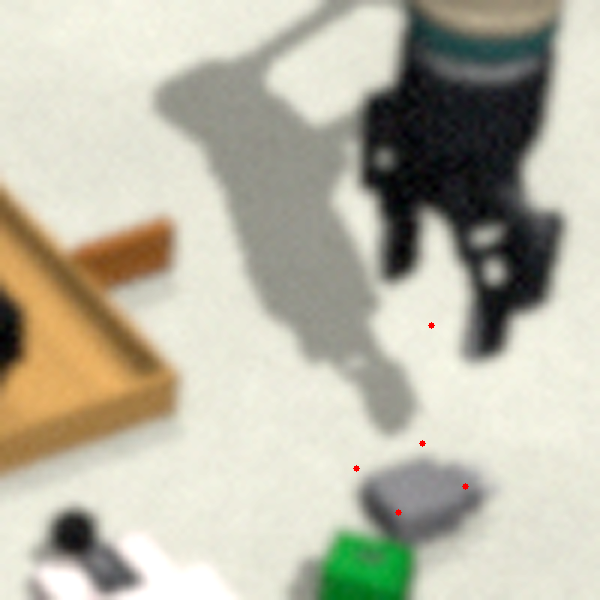

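The spare has been knocked: in the scene crop it sits lower and to the right of my measured corners. I'll step aside and re-measure.

Emit:
servo_tool --increments '[{"slide":[0,-0.04,-0.04],"spin":0},{"slide":[0,-0.045,0],"spin":0},{"slide":[0,-0.045,0],"spin":0},{"slide":[0,-0.045,0],"spin":0},{"slide":[0,0,0],"spin":0}]'

```text
clock: 31.7
position: [0.4391, -0.094, 0.1414]
ee_rot: [0.003, 0.003, 1.0, -0.003]
contact_force: [0.1, 1.3, -0.1]
width: 0.0687
```

Run:
```python
from h import *
st=manip.get_state(); p=st['position'];print(p)
ov('top',(160,190,240,270),7.5,[],'pics/t17.png',1.5)
ov('scene',(270,180,350,240),8,[],'pics/s17.png',2)
```

```text
[ 0.43908837 -0.09404486  0.14141731]
```

View pics/t17.png

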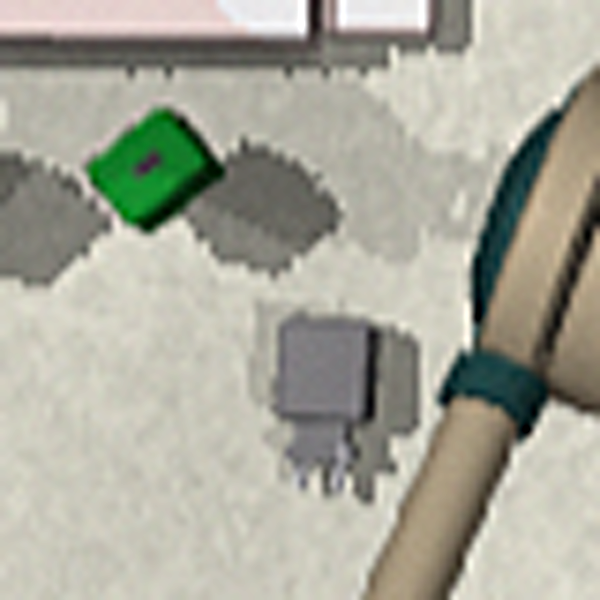

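View pics/s17.png

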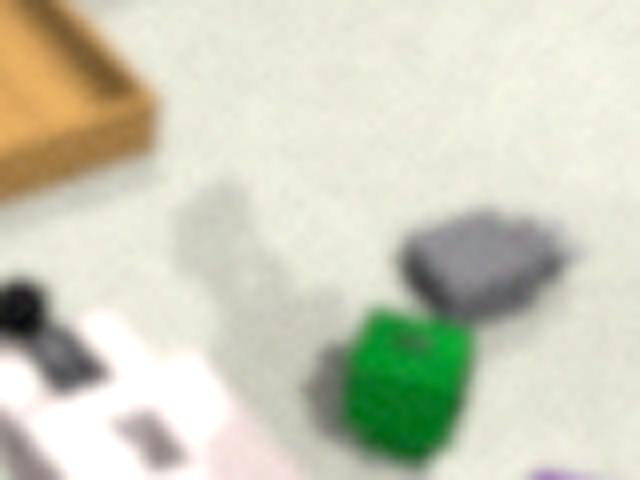

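Run:
```python
from h import *
f=lambda x,y:(160+(x+.5)/7.5-.5,190+(y+.5)/7.5-.5)
for q in [(279,317),(367,322),(365,420),(276,414)]: print('spare',onz('top',*f(*q),.028))
g=lambda x,y:(270+(x+.5)/8-.5,180+(y+.5)/8-.5)
for q in [(405,245),(485,213),(556,256),(470,297)]: print('scene',onz('scene',*g(*q),.028))
```

```text
spare [0.45823336 0.10420332 0.028     ]
spare [0.45617923 0.06666967 0.028     ]
spare [0.41498294 0.06652835 0.028     ]
spare [0.41742672 0.10427338 0.028     ]
scene [0.46152607 0.07513407 0.028     ]
scene [0.42106082 0.07421215 0.028     ]
scene [0.41089925 0.10943383 0.028     ]
scene [0.45617709 0.11324011 0.028     ]
```

It wasn't knocked. The top view still gives (0.437, 0.085). The scene view reads a few mm off in y, which is within the jaw clearance.

Emit:
servo_tool --increments '[{"slide":[0,0.03,0],"spin":0},{"slide":[0,0.045,0],"spin":0},{"slide":[0,0.045,0],"spin":0},{"slide":[0,0.04,0],"spin":0},{"slide":[0,0.02,0],"spin":0},{"slide":[0,0,0],"spin":0},{"slide":[0,0,0.04],"spin":0},{"slide":[0,0,0.04],"spin":0}]'

```text
clock: 32.6
position: [0.4383, 0.0927, 0.0596]
ee_rot: [0.003, -0.001, 1.0, 0.0]
contact_force: [-0.4, -0.3, -0.5]
width: 0.0686
```

Emit:
servo_tool --increments '[{"slide":[0,0,0],"spin":0},{"slide":[0,0,0],"spin":0}]'

```text
clock: 32.8
position: [0.4365, 0.092, 0.0592]
ee_rot: [-0.0, -0.0, 1.0, -0.0]
contact_force: [1.1, 0.4, -0.8]
width: 0.0685
```

Run:
```python
from h import *
st=manip.get_state(); p=st['position'];print(p)
ov('scene',(260,150,360,240),6.5,[p+[0,0,.031]],'pics/s18.png',2)
```

```text
[0.43648009 0.09203482 0.05917539]
```

View pics/s18.png

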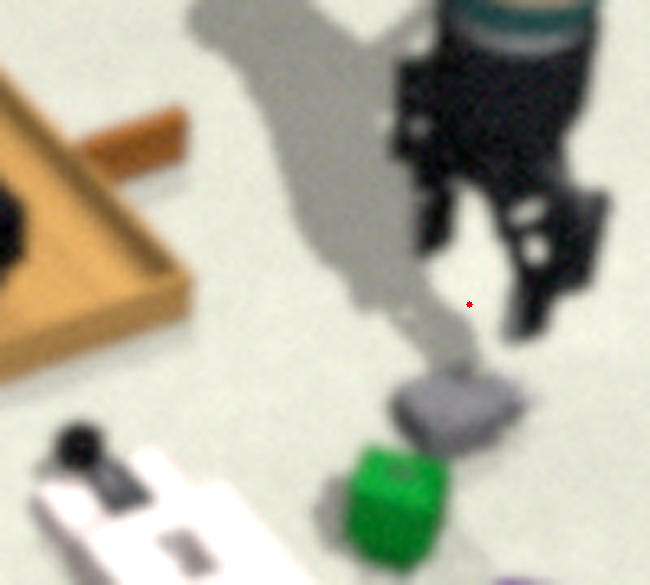

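Emit:
servo_tool --increments '[{"slide":[-0.002,-0.005,0],"spin":0},{"slide":[0,0,0.03],"spin":0},{"slide":[0,0,0.03],"spin":0},{"slide":[0,0,0.018],"spin":0},{"slide":[0,0,0],"spin":0},{"slide":[0,0,0],"spin":0}]'

```text
clock: 33.45
position: [0.4399, 0.0868, -0.0182]
ee_rot: [0.001, -0.0, 1.0, 0.0]
contact_force: [0.3, 0.6, 0.2]
width: 0.0686
```

Emit:
servo_tool --increments '[{"slide":[0,0,0],"spin":0},{"slide":[0,0,0],"spin":0},{"slide":[0,0,0],"spin":0},{"slide":[0,0,0],"spin":0},{"slide":[0,0,0],"spin":0},{"slide":[0,0,0],"spin":0}]' --hand 0

```text
clock: 34.05
position: [0.44, 0.0871, -0.0177]
ee_rot: [0.002, -0.0, 1.0, 0.0]
contact_force: [-0.7, -0.4, 7.3]
width: 0.0385
```

Emit:
servo_tool --increments '[{"slide":[0,0,-0.01],"spin":0},{"slide":[0,0,-0.03],"spin":0},{"slide":[0,0,-0.04],"spin":0},{"slide":[0,0,-0.04],"spin":0},{"slide":[0,0,-0.04],"spin":0},{"slide":[0,0,0],"spin":0}]'

```text
clock: 34.65
position: [0.4428, 0.0873, 0.1468]
ee_rot: [0.007, -0.0, 1.0, 0.0]
contact_force: [0.8, 0.8, -0.9]
width: 0.0385
```

Run:
```python
from h import *
st=manip.get_state(); p=st['position'];print(p,st['width'])
ov('scene',(260,110,360,230),5,[p+[0,0,.031]],'pics/s19.png',2)
```

```text
[0.44276178 0.08734321 0.14680535] 0.03854107023555497
```

View pics/s19.png

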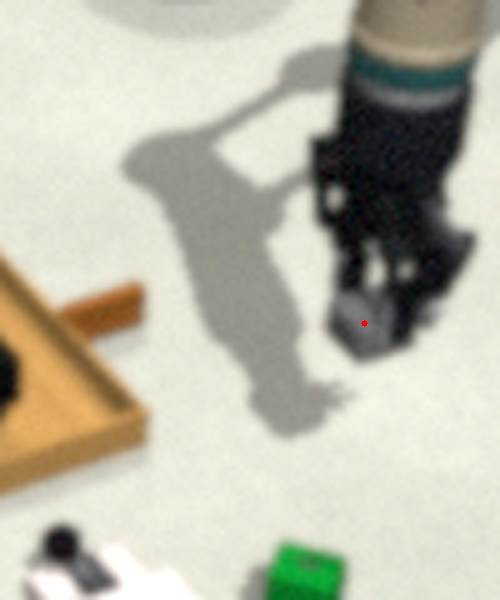

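Emit:
servo_tool --increments '[{"slide":[-0.005,-0.02,-0.02],"spin":0},{"slide":[-0.014,-0.04,0],"spin":0},{"slide":[-0.014,-0.04,0],"spin":0},{"slide":[-0.014,-0.04,0],"spin":0},{"slide":[-0.014,-0.04,0],"spin":0},{"slide":[-0.014,-0.04,0],"spin":0},{"slide":[-0.014,-0.04,0],"spin":0},{"slide":[-0.014,-0.04,0],"spin":0}]'

```text
clock: 35.5
position: [0.5407, -0.2139, 0.1589]
ee_rot: [-0.001, -0.0, 1.0, 0.001]
contact_force: [0.1, 0.0, -0.2]
width: 0.0388
```

Emit:
servo_tool --increments '[{"slide":[-0.008,-0.03,0],"spin":0},{"slide":[0,0,0],"spin":8.5},{"slide":[0,0,0],"spin":8.5},{"slide":[0,0,0],"spin":8.5},{"slide":[0,0,0],"spin":8.5},{"slide":[0,0,0],"spin":8.5},{"slide":[0,0,0],"spin":8.5},{"slide":[0,0,0],"spin":8.5}]'

```text
clock: 36.3
position: [0.5483, -0.2421, 0.1587]
ee_rot: [-0.002, 0.499, 0.867, 0.0]
contact_force: [1.4, -0.6, -0.4]
width: 0.0385
```

Emit:
servo_tool --increments '[{"slide":[0,0,0],"spin":8.5},{"slide":[0,0,0],"spin":8.5},{"slide":[0,0,0],"spin":8.5},{"slide":[0,0,0],"spin":5},{"slide":[0,0,0],"spin":0},{"slide":[0,0,0],"spin":0}]'

```text
clock: 36.9
position: [0.5488, -0.2424, 0.1594]
ee_rot: [-0.001, 0.706, 0.708, -0.0]
contact_force: [-0.1, -0.6, -1.0]
width: 0.0383
```

Run:
```python
from h import *
st=manip.get_state(); p=st['position'];print(p,st['width'])
ov('scene',(210,90,330,220),4.5,[p+[0,0,.031]],'pics/s20.png',2)
ov('top',(230,130,330,240),5.4,[p+[0,0,.031]],'pics/t20.png',1.5)
```

```text
[ 0.54881395 -0.24242708  0.15943507] 0.038262607448571385
```

View pics/s20.png

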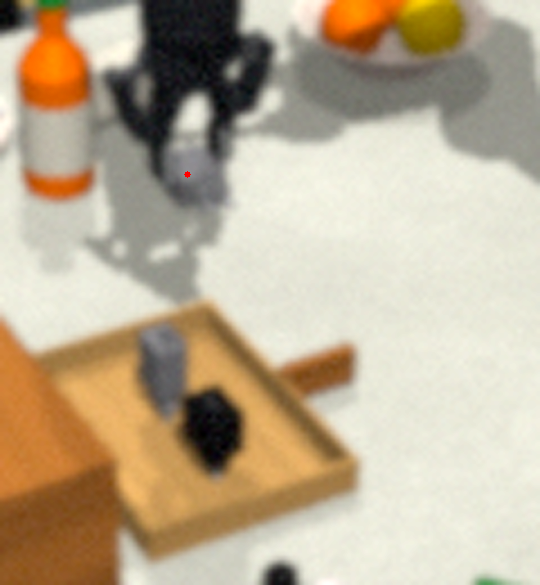

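View pics/t20.png

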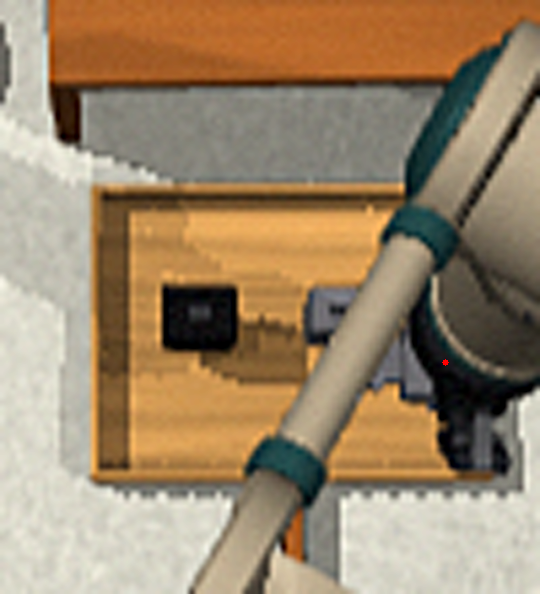

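Emit:
servo_tool --increments '[{"slide":[0,0.004,0.03],"spin":0},{"slide":[0,0,0.04],"spin":0},{"slide":[0,0,0.04],"spin":0},{"slide":[0,0,0.03],"spin":0},{"slide":[0,0,0.02],"spin":0},{"slide":[0,0,0.009],"spin":0},{"slide":[0,0,0],"spin":0}]'

```text
clock: 37.7
position: [0.5528, -0.2424, -0.0096]
ee_rot: [-0.001, 0.707, 0.707, -0.0]
contact_force: [0.8, 0.1, 0.5]
width: 0.0388
```

Emit:
servo_tool --increments '[{"slide":[0,0,0],"spin":0},{"slide":[0,0,0],"spin":0},{"slide":[0,0,0],"spin":0},{"slide":[0,0,0],"spin":0},{"slide":[0,0,0],"spin":0},{"slide":[0,0,-0.03],"spin":0},{"slide":[0,0,-0.05],"spin":0},{"slide":[0,0,-0.05],"spin":0}]' --hand 0.57

```text
clock: 38.5
position: [0.5528, -0.2425, 0.1223]
ee_rot: [-0.001, 0.707, 0.707, -0.0]
contact_force: [1.3, -0.8, -0.1]
width: 0.0486
```

Run:
```python
from h import *
st=manip.get_state(); p=st['position'];print(p,st['width'])
ov('scene',(210,90,330,220),4.5,[],'pics/s21.png',2)
```

```text
[ 0.55280169 -0.24246036  0.12233282] 0.048611960464221636
```

View pics/s21.png

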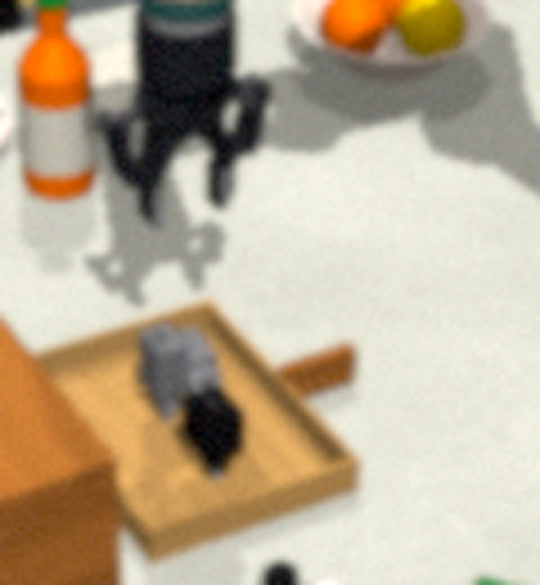

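Emit:
servo_tool --increments '[{"slide":[0,0,-0.03],"spin":0},{"slide":[0.035,-0.05,0],"spin":0},{"slide":[0.035,-0.05,0],"spin":-8.5},{"slide":[0,0,0],"spin":-8.5},{"slide":[0,0,0],"spin":-8.5},{"slide":[0,0,0],"spin":-8.5},{"slide":[0,0,0],"spin":-8.5},{"slide":[0,0,0],"spin":-8.5}]'

```text
clock: 39.35
position: [0.4715, -0.1855, 0.1517]
ee_rot: [0.0, 0.331, 0.944, -0.0]
contact_force: [0.6, 0.8, -0.4]
width: 0.0488
```

Emit:
servo_tool --increments '[{"slide":[0,0,0],"spin":-8.5},{"slide":[0,0,0],"spin":-8.5},{"slide":[0,0,0],"spin":-8.5},{"slide":[0,0,0],"spin":-8.5},{"slide":[0,0,0],"spin":-5},{"slide":[0,0,0],"spin":0}]'

```text
clock: 39.95
position: [0.4715, -0.1855, 0.1515]
ee_rot: [0.0, -0.0, 1.0, -0.0]
contact_force: [0.4, -0.5, -0.3]
width: 0.0487
```

Run:
```python
from h import *
st=manip.get_state(); p=st['position'];print(p,st['ee_rot'])
ov('scene',(190,90,340,230),4.2,[p+[0,0,.031],[.4525,-.1743,.022]],'pics/s22.png',2)
ov('top',(200,130,330,240),5.4,[p+[0,0,.031],[.4525,-.1743,.038]],'pics/t22.png',1.5)
```

```text
[ 0.47154043 -0.18553822  0.1515473 ] [ 1.09793271e-04 -1.07907102e-04  9.99999987e-01 -3.65933152e-05]
```

View pics/s22.png

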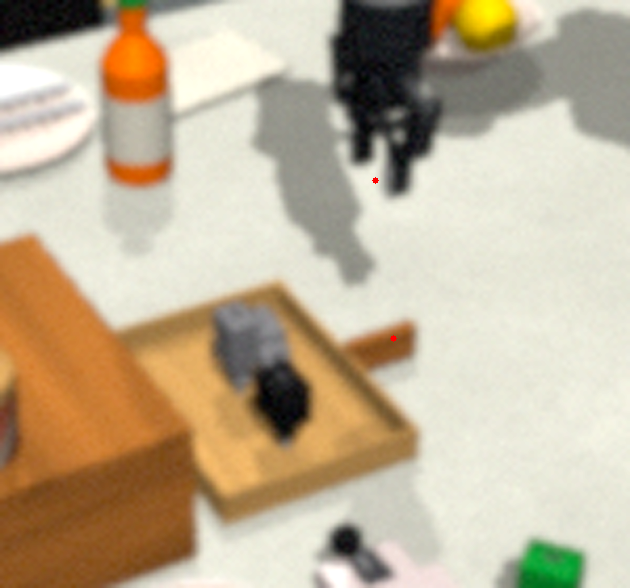

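View pics/t22.png

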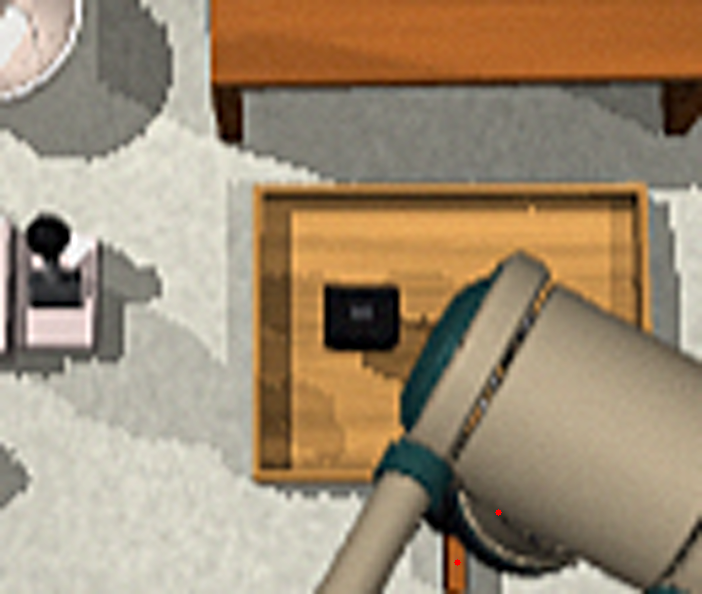

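Emit:
servo_tool --increments '[{"slide":[0.02,0.012,0],"spin":0},{"slide":[0,0,0.03],"spin":0},{"slide":[0,0,0.04],"spin":0},{"slide":[0,0,0.04],"spin":0},{"slide":[0,0,0.04],"spin":0},{"slide":[0,0,0.018],"spin":0},{"slide":[0,0,0],"spin":0},{"slide":[0,0,0],"spin":0}]'

```text
clock: 40.85
position: [0.452, -0.1738, -0.0162]
ee_rot: [0.0, 0.0, 1.0, -0.0]
contact_force: [0.3, 0.3, 0.6]
width: 0.0486
```

Emit:
servo_tool --increments '[{"slide":[0,0,0],"spin":0},{"slide":[0,0,0],"spin":0},{"slide":[0,0,0],"spin":0},{"slide":[0,0,0],"spin":0},{"slide":[0,0,0],"spin":0},{"slide":[0,0,0],"spin":0}]' --hand 0

```text
clock: 41.45
position: [0.4526, -0.174, -0.015]
ee_rot: [0.001, -0.001, 1.0, -0.001]
contact_force: [-1.3, 1.5, 6.4]
width: 0.0111
```

Emit:
servo_tool --increments '[{"slide":[-0.003,0,0],"spin":0},{"slide":[-0.006,0,0],"spin":0},{"slide":[-0.009,0,0],"spin":0},{"slide":[-0.012,0,0],"spin":0},{"slide":[-0.012,0,0],"spin":0},{"slide":[-0.012,0,0],"spin":0},{"slide":[-0.012,0,0],"spin":0},{"slide":[-0.012,0,0],"spin":0}]'

```text
clock: 42.25
position: [0.5243, -0.1725, -0.015]
ee_rot: [-0.005, -0.001, 1.0, 0.001]
contact_force: [-12.9, 0.5, 15.2]
width: 0.011
```

Emit:
servo_tool --increments '[{"slide":[-0.012,-0.0005,0],"spin":0},{"slide":[-0.012,-0.0005,0],"spin":0},{"slide":[-0.012,0,0],"spin":0},{"slide":[-0.012,0,0],"spin":0},{"slide":[-0.012,0,0],"spin":0},{"slide":[-0.009,0,0],"spin":0},{"slide":[-0.006,0,0],"spin":0},{"slide":[-0.003,0,0],"spin":0}]'

```text
clock: 43.05
position: [0.6038, -0.1741, -0.015]
ee_rot: [-0.004, -0.001, 1.0, 0.0]
contact_force: [-9.7, 0.2, 12.1]
width: 0.0108
```

Run:
```python
from h import *
st=manip.get_state(); p=st['position'];print(p,st['contact_force'],st['width'])
ov('scene',(170,90,310,230),4.2,[],'pics/s23.png',2)
```

```text
[ 0.60376415 -0.17406921 -0.01500545] [-9.68204528  0.19614005 12.14032953] 0.010775163277138235
```

View pics/s23.png

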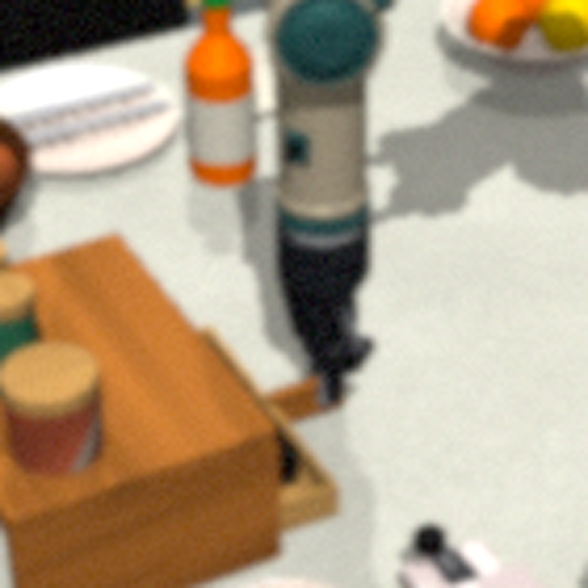

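Emit:
servo_tool --increments '[{"slide":[-0.003,0,-0.001],"spin":0},{"slide":[-0.006,0,0],"spin":0},{"slide":[-0.007,0,0],"spin":0},{"slide":[-0.007,0,0],"spin":0},{"slide":[-0.007,0,0],"spin":0},{"slide":[-0.005,0,0],"spin":0},{"slide":[-0.003,0,0],"spin":0},{"slide":[0,0,0],"spin":0}]'

```text
clock: 43.9
position: [0.6444, -0.1743, -0.015]
ee_rot: [-0.001, -0.0, 1.0, 0.0]
contact_force: [-4.4, 0.1, 2.7]
width: 0.0107
```

Emit:
servo_tool --increments '[{"slide":[-0.003,0,0],"spin":0},{"slide":[-0.003,0,0],"spin":0},{"slide":[0,0,0],"spin":0}]'

```text
clock: 44.2
position: [0.6504, -0.1743, -0.0149]
ee_rot: [-0.001, -0.0, 1.0, 0.0]
contact_force: [-4.8, -0.2, 3.8]
width: 0.0106
```

Emit:
servo_tool --increments '[{"slide":[-0.002,0,0],"spin":0},{"slide":[-0.002,0,0],"spin":0},{"slide":[0,0,0],"spin":0}]'

```text
clock: 44.5
position: [0.6511, -0.1743, -0.015]
ee_rot: [-0.004, -0.001, 1.0, 0.0]
contact_force: [-12.0, -1.5, 8.0]
width: 0.0108
```

Emit:
servo_tool --increments '[{"slide":[-0.002,0,0],"spin":0},{"slide":[0,0,0],"spin":0}]'

```text
clock: 44.7
position: [0.6509, -0.1743, -0.015]
ee_rot: [-0.006, -0.001, 1.0, 0.0]
contact_force: [-15.7, -1.1, 10.0]
width: 0.0107
```

Emit:
servo_tool --increments '[{"slide":[0,0,0],"spin":0},{"slide":[0,0,0],"spin":0},{"slide":[0,0,0],"spin":0},{"slide":[0,0,0],"spin":0},{"slide":[0,0,-0.02],"spin":0},{"slide":[0,0,-0.04],"spin":0},{"slide":[0,0,-0.04],"spin":0},{"slide":[0,0,-0.04],"spin":0}]' --hand 0.5

```text
clock: 45.5
position: [0.6579, -0.1743, 0.1258]
ee_rot: [0.0, -0.0, 1.0, 0.0]
contact_force: [0.0, -0.7, -1.0]
width: 0.0427
```

Emit:
servo_tool --increments '[{"slide":[0.04,0,-0.03],"spin":0},{"slide":[0.05,0,0],"spin":0},{"slide":[0.05,0,0],"spin":0},{"slide":[0.05,0.0,0],"spin":0},{"slide":[0.04,0,0],"spin":0},{"slide":[0.04,0,0],"spin":0},{"slide":[0,0,0],"spin":0},{"slide":[0,0,0],"spin":0}]'

```text
clock: 46.3
position: [0.3879, -0.1749, 0.1551]
ee_rot: [0.001, 0.0, 1.0, -0.0]
contact_force: [0.7, 0.9, 0.7]
width: 0.0429
```

Run:
```python
from h import *
st=manip.get_state(); p=st['position'];print(p,st['contact_force'],st['width'])
ov('scene',(80,80,400,320),2.4,[],'pics/s24.png',1.6)
ov('top',(220,70,350,190),5,[],'pics/t24.png',1.6)
```

```text
[ 0.38785501 -0.17488418  0.15514168] [0.66252437 0.88822749 0.72388716] 0.042900591987606186
```

View pics/s24.png

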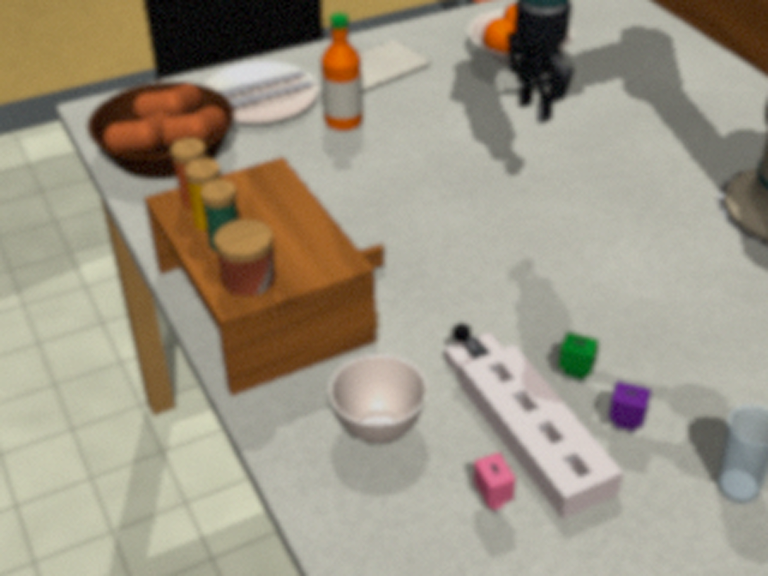

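View pics/t24.png

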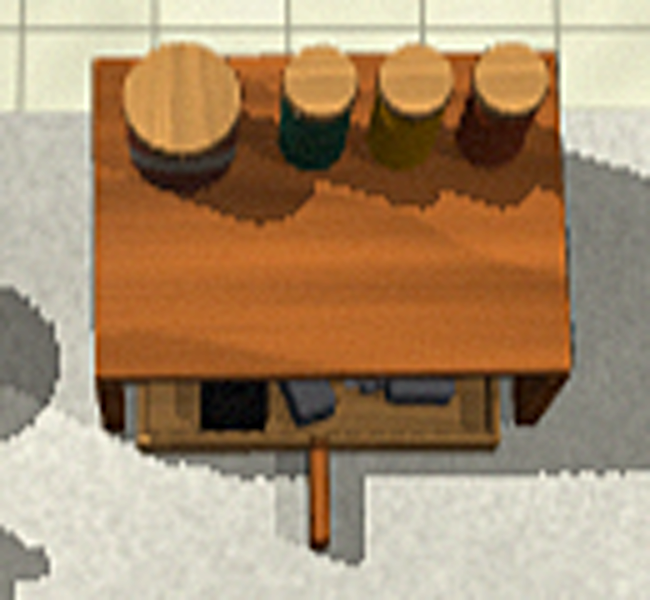

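Run:
```python
from h import *
f=lambda x,y:(220+(x+.5)/5-.5,70+(y+.5)/5-.5)
for l,q,z in [('fl',(137,448),.03),('fr',(499,442),.03),('fl in',(150,437),.03),('tip',(320,549),.038),('finbase',(318,446),.038),('leg l',(106,427),0),('leg l r',(125,427),0),('leg r',(525,424),0),('top l',(95,375),.131),('top r',(570,372),.131),('topb l',(98,383),.115)]: print(l,onz('top',*f(*q),z))
print(proj('top',[.7187,-.176,0]),proj('top',[.7007,-.176,0]))
```

```text
fl [ 0.69642433 -0.05482607  0.03      ]
fr [ 0.70077321 -0.29358747  0.03      ]
fl in [ 0.70390125 -0.06336326  0.03      ]
tip [ 0.62719463 -0.17419383  0.038     ]
finbase [ 0.69590922 -0.1736263   0.038     ]
leg l [ 0.71853077 -0.03286866  0.        ]
leg l r [ 0.71854551 -0.04574056  0.        ]
leg r [ 0.72094877 -0.31664711  0.        ]
top l [ 0.71677664 -0.03191844  0.131     ]
top r [ 0.71897598 -0.32071462  0.131     ]
topb l [ 0.71633956 -0.03298069  0.115     ]
[283.06500073 154.99844599] [283.12126385 160.17077878]
```

The front wall measures about 18–22 mm out of the mouth, where 15 mm is expected. To check the seating I'll push the end of the fin with closed fingers.

Emit:
servo_tool --increments '[{"slide":[-0.04,0,0],"spin":0},{"slide":[-0.045,0,0],"spin":0},{"slide":[-0.045,0,0],"spin":0},{"slide":[-0.045,0,0],"spin":0},{"slide":[-0.02,0,0],"spin":0},{"slide":[0,0,0.045],"spin":0},{"slide":[0,0,0.045],"spin":0},{"slide":[0,0,0.045],"spin":0}]' --hand 0

```text
clock: 47.2
position: [0.5849, -0.1742, 0.0175]
ee_rot: [0.001, -0.001, 1.0, -0.0]
contact_force: [0.2, -0.9, -1.0]
width: 0.0005
```

Emit:
servo_tool --increments '[{"slide":[0,0,0.033],"spin":0},{"slide":[0,0,0],"spin":0},{"slide":[0,0,0],"spin":0}]'

```text
clock: 47.5
position: [0.5838, -0.1744, -0.0139]
ee_rot: [-0.0, -0.001, 1.0, 0.0]
contact_force: [0.7, -0.5, 0.8]
width: 0.0001
```

Emit:
servo_tool --increments '[{"slide":[-0.01,0,0],"spin":0},{"slide":[-0.01,0,0],"spin":0},{"slide":[-0.008,0,0],"spin":0},{"slide":[-0.003,0,0],"spin":0},{"slide":[-0.002,0,0],"spin":0},{"slide":[0,0,0],"spin":0}]'

```text
clock: 48.1
position: [0.6158, -0.1745, -0.0133]
ee_rot: [0.0, -0.0, 1.0, -0.0]
contact_force: [0.5, -0.2, 0.3]
width: 0.0
```

Emit:
servo_tool --increments '[{"slide":[-0.002,0,0],"spin":0},{"slide":[0,0,0],"spin":0}]'

```text
clock: 48.3
position: [0.6176, -0.1745, -0.0134]
ee_rot: [-0.0, -0.0, 1.0, 0.0]
contact_force: [0.3, -0.5, -0.3]
width: -0.0001
```

Emit:
servo_tool --increments '[{"slide":[-0.002,0,0],"spin":0},{"slide":[0,0,0],"spin":0}]'

```text
clock: 48.5
position: [0.6198, -0.1746, -0.0134]
ee_rot: [0.0, -0.0, 1.0, -0.0]
contact_force: [0.5, -0.7, -0.7]
width: -0.0
```

Emit:
servo_tool --increments '[{"slide":[-0.002,0,0],"spin":0},{"slide":[0,0,0],"spin":0}]'

```text
clock: 48.7
position: [0.6219, -0.1746, -0.0134]
ee_rot: [0.0, -0.0, 1.0, -0.0]
contact_force: [-0.5, 0.0, -1.0]
width: -0.0003
```

Emit:
servo_tool --increments '[{"slide":[-0.002,0,0],"spin":0},{"slide":[0,0,0],"spin":0}]'

```text
clock: 48.9
position: [0.6233, -0.1744, -0.0135]
ee_rot: [-0.0, -0.0, 1.0, 0.0]
contact_force: [-0.8, -0.2, 0.4]
width: 0.0001
```

Emit:
servo_tool --increments '[{"slide":[-0.002,0,0],"spin":0},{"slide":[0,0,0],"spin":0}]'

```text
clock: 49.1
position: [0.6231, -0.1744, -0.0136]
ee_rot: [-0.003, -0.001, 1.0, 0.0]
contact_force: [-6.0, -0.5, 3.3]
width: 0.0002
```

Emit:
servo_tool --increments '[{"slide":[-0.003,0,0],"spin":0},{"slide":[0,0,0],"spin":0}]'

```text
clock: 49.3
position: [0.6229, -0.1744, -0.0136]
ee_rot: [-0.006, -0.001, 1.0, 0.0]
contact_force: [-11.2, -1.1, 8.2]
width: 0.0004
```

Emit:
servo_tool --increments '[{"slide":[-0.003,0,0],"spin":0},{"slide":[0,0,0],"spin":0}]'

```text
clock: 49.5
position: [0.6227, -0.1743, -0.0136]
ee_rot: [-0.009, -0.001, 1.0, 0.001]
contact_force: [-18.1, -3.4, 12.4]
width: 0.0001
```

The tray doesn't move at 18 N, so it is against the stop. I'll back off and take a last look.

Emit:
servo_tool --increments '[{"slide":[0.02,0,0],"spin":0},{"slide":[0.03,0,0],"spin":0},{"slide":[0,0,-0.04],"spin":0},{"slide":[0,0,-0.045],"spin":0},{"slide":[0,0,-0.045],"spin":0},{"slide":[0.045,0,-0.045],"spin":0},{"slide":[0.045,0,0],"spin":0},{"slide":[0.045,0,0],"spin":0}]'

```text
clock: 50.3
position: [0.4565, -0.1751, 0.1535]
ee_rot: [0.002, -0.001, 1.0, -0.001]
contact_force: [-0.6, -0.2, -0.4]
width: 0.0002
```

Emit:
servo_tool --increments '[{"slide":[0.045,0,0],"spin":0},{"slide":[0.03,0,0],"spin":0},{"slide":[0,0,0],"spin":0},{"slide":[0,0,0],"spin":0}]'

```text
clock: 50.7
position: [0.3819, -0.175, 0.1526]
ee_rot: [0.001, 0.0, 1.0, -0.001]
contact_force: [0.1, -0.1, -0.4]
width: 0.0001
```

Run:
```python
from h import *
st=manip.get_state(); print(st['position'],st['contact_force'])
ov('top',(60,70,480,290),1.8,[],'pics/t25.png',1.5)
ov('top',(240,130,330,190),8,[],'pics/t25b.png',2.2)
```

```text
[ 0.38194505 -0.17504287  0.15255292] [ 0.11161824 -0.09641223 -0.44925514]
```

View pics/t25.png

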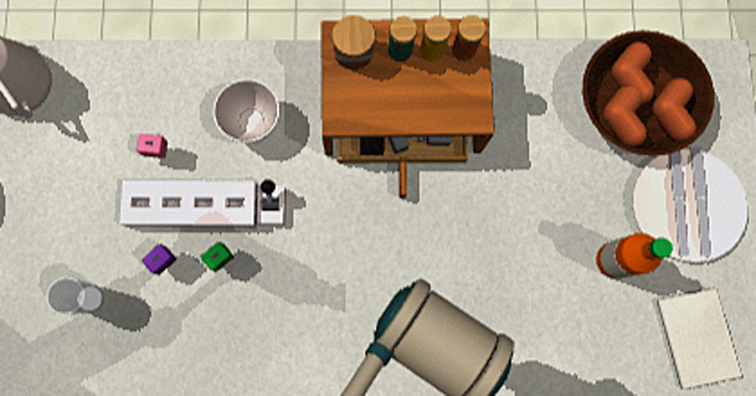

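View pics/t25b.png

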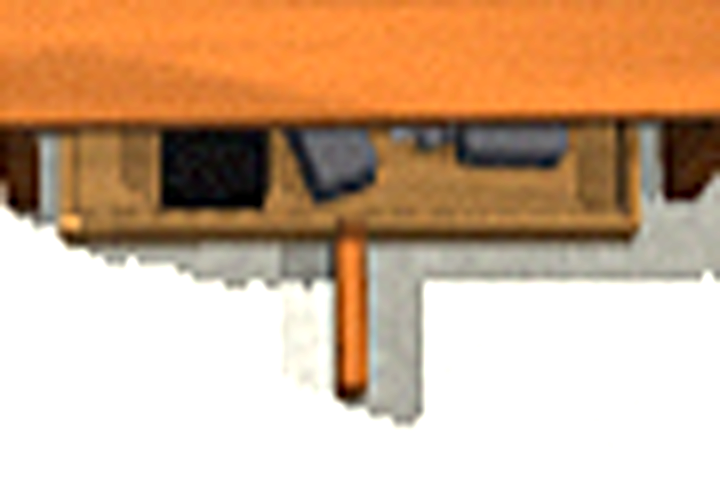

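The last view shows the black and grey chargers and the spare all inside the tray walls. All four sockets are empty, the switch is off, and the bowl, tumbler and bottle haven't moved.

```bash
python3 -c "
from rig import manip
print(manip.sign_off())"
```

```text
the job is handed in; nothing more can be done
None
```

The job is done and handed in at about 51 s of the 208 s allowed. No verdict was reported.

**What I did, in order:**
1. Switched the bar off with both chargers still plugged in.
2. Pulled the tray clear of the riser, leaving about 37 mm between its back wall and the mouth.
3. Pulled out the black charger (34 mm wide, so charger3) and the grey one (28 mm wide, so charger2) and put them in the tray.
4. Put the spare in the tray.
5. Pushed the tray back until it met the stop.

**Last checks:**
- **Switch and sockets:** the switch ball is at the off end and all four sockets are empty.
- **Chargers:** both chargers and the spare lie inside the tray walls. The two chargers were standing on their plugs and fell over inside the tray as it slid back.
- **Tray at the stop:** pushing the end of the handle with up to about 18 N did not move it.
- **Left alone:** the bowl, tumbler, juice bottle and coloured look-alikes are where they were.

**Checks that failed or disagreed:**
- **Fingertip height:** the reported tool point lies about 31 mm beyond the real fingertips. My first switch push passed over the ball because of this. I measured the offset by touching the table and corrected for it.
- **Spare position:** the two cameras disagreed by about 8 mm in y, which looked like a knock. A second top view showed it had not moved.
- **Tray position:** the top camera puts the tray front 18–22 mm out of the mouth, where 15 mm is expected. From where the fingers met the handle, the tray is within about 2 mm of home, so I trusted contact over the picture.

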